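Sort the satellite parts after a bench test

TASK

Put the parts away in their trays: the two orange battery packs side by side in the yellow tray, the two silver radio modules side by side in the blue tray, and the bottom board of the magazine, pulled out through its slot, in the white tray. Each part must end lying flat on its tray's floor, the way up it is now. The other two boards stay lying in the magazine.

Things in the scene. Friction and masses are not known exactly. Their poses are not given: they have to be found in the camera images.
- battery_black: Battery pack for the satellite: orange block 70 x 35 x 22 mm with black bands round both ends, about 90 g. Lies flat on the table. Origin: centre of its underside; x along its 70 mm length, y along its 35 mm width, z up.
- battery_white: Battery pack for the satellite: orange block 70 x 35 x 22 mm with white bands round both ends, about 90 g. Lies flat on the table. Origin: centre of its underside; x along its 70 mm length, y along its 35 mm width, z up.
- radio_gold: Radio module: silver-grey metal box 50 x 40 x 18 mm, about 70 g, with a gold-coloured stub connector (9 mm thick, 12 mm long, at mid-height) on its +x end and a gold-coloured stripe on top. Lies flat on the table. Origin: centre of the box's underside (stub not counted); x along its 50 mm length towards the stub, y along its 40 mm width, z up.
- radio_red: Radio module: silver-grey metal box 50 x 40 x 18 mm, about 70 g, with a red stub connector (9 mm thick, 12 mm long, at mid-height) on its +x end and a red stripe on top. Lies flat on the table. Origin: centre of the box's underside (stub not counted); x along its 50 mm length towards the stub, y along its 40 mm width, z up.
- bottom_board: Lowest board in the magazine: stiff green circuit board with black long edges, 100 x 60 x 6 mm, 60 g; two boards like it lie on top. Level, underside 20 mm above the table; its front 34 mm stick out of the slot into free air, where its sides can be pinched. Origin: centre of its underside; x along its length (-x is the end that sticks out), y along its 60 mm width, z up.
- magazine: Grey well for boards, fixed, 112 x 74 x 55 mm, base 20 mm high, open top. Under its red front wall (-x side) a slot 20 to 29 mm above the table lets one board out along -x, roughly towards the robot. The bottom board starts with its origin 40 mm from this origin along -x and is clear after 66 mm of pull; those above sink by themselves. Origin: centre of underside; x from slot to rear, z up.
- battery_tray: Yellow tray, open-topped, fixed, 124 x 178 x 20 mm outside, walls and floor 4 mm thick (inside 116 x 170 mm, floor 4 mm above the table). Origin: centre of its underside, on the table; x along its 124 mm side, y along its 178 mm side, z up. Long side roughly left-right, yaw up to 0.25 rad; the trays change places.
- radio_tray: Blue tray, open-topped, fixed, 124 x 178 x 20 mm outside, walls and floor 4 mm thick (inside 116 x 170 mm, floor 4 mm above the table). Origin: centre of its underside, on the table; x along its 124 mm side, y along its 178 mm side, z up. Long side roughly left-right, yaw up to 0.25 rad; the trays change places.
- board_tray: White tray, open-topped, fixed, 124 x 178 x 20 mm outside, walls and floor 4 mm thick (inside 116 x 170 mm, floor 4 mm above the table). Origin: centre of its underside, on the table; x along its 124 mm side, y along its 178 mm side, z up. Long side roughly left-right, yaw up to 0.25 rad; the trays change places.
- top_board: Top board of the stack of three in the magazine, just like the bottom one; it lies wholly inside the well and stays there (it sinks 6 mm, to an underside height of 26 mm, when the bottom board has gone). Origin: centre of its underside; x along its 100 mm length, y along its 60 mm width, z up.
Things that resemble listed ones, but are neither listed nor needed, are in the scene too. Of the things shaped like the board_tray, the white one is meant.

How it is judged (in metres and radians):
At the end, for the whole second after the job is handed in: Batteries in the yellow, radios in the blue, bottom board in the white tray: each origin within 45 mm (tray x) and 75 mm (tray y) of the tray's middle, underside less than 8 mm above the tray's underside, upright within 0.08 rad, at rest; the other two boards flat in the magazine (x of battery_black in the frame of battery_tray between -0.045 and 0.045 m and y of battery_black in the frame of battery_tray between -0.075 and 0.075 m and z of battery_black in the frame of battery_tray between 0 and 0.008 m and angle between each of battery_black, battery_white, radio_gold, radio_red, bottom_board, top_board's own z axis and vertical below 0.08 rad and linear speed of each of battery_black, battery_white, radio_gold, radio_red, bottom_board below 0.02 m/s and angular speed of each of battery_black, battery_white, radio_gold, radio_red, bottom_board below 0.2 rad/s and x of battery_white in the frame of battery_tray between -0.045 and 0.045 m and y of battery_white in the frame of battery_tray between -0.075 and 0.075 m and z of battery_white in the frame of battery_tray between 0 and 0.008 m and x of radio_gold in the frame of radio_tray between -0.045 and 0.045 m and y of radio_gold in the frame of radio_tray between -0.075 and 0.075 m and z of radio_gold in the frame of radio_tray between 0 and 0.008 m and x of radio_red in the frame of radio_tray between -0.045 and 0.045 m and y of radio_red in the frame of radio_tray between -0.075 and 0.075 m and z of radio_red in the frame of radio_tray between 0 and 0.008 m and x of bottom_board in the frame of board_tray between -0.045 and 0.045 m and y of bottom_board in the frame of board_tray between -0.075 and 0.075 m and z of bottom_board in the frame of board_tray between 0 and 0.008 m and x of top_board in the frame of magazine between -0.01 and 0.01 m and y of top_board in the frame of magazine between -0.01 and 0.01 m and z of top_board in the frame of magazine between 0.0225 and 0.0295 m); the robot touches nothing.
It fails at once if the top board is lifted out of the magazine (height (world z) of top_board above 0.05 m).
It also fails if it takes over 120 s, if anything falls off the work surface, if the arm or the gripper's body presses on something with over 40 N, if the wrist force passes 120 N, or if a joint passes its speed limit or range.

ROBOT

A 6-joint arm with a two-finger parallel gripper is mounted at the origin on the work surface. World frame = base frame: x ahead of the robot, y to its left, z up, the work surface at z = 0. Lengths are in mm, angles in degrees, forces in N, time in s.
With the tool pointing down it reaches from about 300 to 850 mm from the base axis. Payload 4.2 kg.
Tool frame: the origin (TCP) lies midway between the tips of the shut fingers; the grasp point (between the pads) lies 19 mm behind it; z points along the fingers, x is the direction in which the jaws open and shut, and the axes are right-handed (so a half turn about z gives the same grasp; the last joint's range is limited). The gripper opens to 91 mm and grips with 3 to 60 N. Pads are 32 mm wide; open, the fingers measure 118 mm over their backs; the gripper's body (76 mm by 178 mm) begins 60 mm behind the grasp point.
Start: joints at [-64.744, 18.312, 89.639, -0, 72.044, -1.146], TCP at [255.689, -515.043, 184.876] pointing down, gripper open.
Joint ranges: [-177.97, 177.97], [-48.28, 115.42], [12.27, 149.76], [-77.06, 257.06], [2.81, 150.46], [-146.56, 146.56]. Speed limits (degrees/s): [147.25, 147.25, 180, 180, 180, 180].

INTERFACE

Orientations are given as [roll, pitch, yaw] about the fixed x, y, z axes, in that order (R = Rz(yaw) Ry(pitch) Rx(roll)).
In Python, from workcell import env gives the robot as it stands. The module is installed in compiled form; this text tells all that it offers.
- The arm moves only by the tool drive_tool, never from a script. Its argument "series" is a list of rows, each a list of 3 entries, a list of its own where there are three numbers: the closure, from 0 (fully open) to 1 (shut), then the shift along the tool's x, y, z in mm, then the turn, a rotation vector about the tool's x, y, z in rad. In form: [[gripper, [dx, dy, dz], [rx, ry, rz]], ...]. A call has exactly 5 rows; each row is the pose to reach, as a shift and turn from the pose commanded when the call began, along the tool's axes at that moment; what a row does not reach only later rows make up. A row lasts 1/10 s, in which the tool goes at most 50 mm and 8.59 degrees, less where a joint would pass 70% of its speed; a pose out of reach is approached as far as the arm can. A call with a gripper value outside its range is refused whole. The fingers move at their own pace and stop on an object; "squeeze" is the grip in N (left out, the last holds). Time passes only in rows, so rows that repeat a pose let the fingers close, or fill a call up. It gives the time, the measured TCP pose, the force and the opening at its end, in the units of the state.
- env.state(): the state, without advancing time (a new reading comes with each control period).
- env.grab_frame(name): name is "scene" or "top"; returns a dict with "image" (480x640x3 uint8, red, green, blue), "K" (3x3 intrinsics, pixels), "origin" and "orientation" of the camera in the world. Camera axes: x right, y down, z forward; pixel columns grow to the right and rows downward; lengths in mm; the calibration is good to about 2 mm. A picture is of the moment at which its call begins. There is no depth.
- env.job_done(): hands the job in, once; it reports no verdict.
The state is a dict: "time_s": time; "qpos": joint angles; "qvel": joint speeds; "effort": joint torques, N m; "ee_pos": TCP position; "ee_rot": TCP orientation; "force": force on the tool from outside, world axes, zero at the start; "torque": the same for the moment, N m; "gripper_width": finger opening in mm.
Only numpy, scipy, OpenCV 4.12 (cv2) and the standard library are available. Lean on these libraries where they do the work, as an engineer would, in place of code of your own. Each camera call takes 0.05 s, during which the arm holds its last target.

## Working session

There is one attempt and no reset: what is moved stays moved. The work goes in short steps, Python scripts to look and compute and a tool call to move; the robot and the scene stay as the last step left them, time stands still between calls to the robot, and variables do not carry over. Pictures are saved under pics/ and viewed, and the job is handed in when it is done.

Besides the shell and the picture viewer there is one more tool, called after "Call:" by a JSON object that holds its "name" and its "arguments". drive_tool: Moves the arm, as the interface text tells. Its arguments: {"type":"object","properties":{"series":{"type":"array","items":{"type":"array"}},"squeeze":{"type":"number"}},"required":["series"]}

```bash
mkdir -p pics; python3 - <<'E'
from workcell import env
import cv2,numpy as np
for n in("scene","top"):
    f=env.grab_frame(n); cv2.imwrite(f"pics/{n}0.png",f["image"][:,:,::-1]); print(n,f["K"],f["origin"],f["orientation"])
print(env.state())
E
```

```text
scene [[536.02320089   0.         306.07398139]
 [  0.         536.02320089 238.99091416]
 [  0.           0.           1.        ]] [1074.62872431  813.21896033 1336.82057661] [-139.1132459    -0.56124007  150.58422553]
top [[533.26382509   0.         322.32020839]
 [  0.         533.26382509 235.18046643]
 [  0.           0.           1.        ]] [ 412.90607467 -142.40353405 1307.76581214] [-1.76752450e+02  1.16906036e-02 -9.09572750e+01]
{'time_s': 0.1, 'qpos': array([-6.47452509e+01,  1.83499418e+01,  8.96977906e+01, -1.38242525e-03,
        7.20436165e+01, -1.14682505e+00]), 'qvel': array([ 0.04888835, -0.12583838, -0.17748014, -0.06217638, -0.04585492,
       -0.03216932]), 'effort': array([ 1.15751382e-04, -4.13331234e+01, -2.32510543e+01,  7.28664198e-02,
        4.21503803e-02, -5.92664742e-05]), 'ee_pos': array([ 255.45942697, -514.60019037,  184.0957122 ]), 'ee_rot': array([-1.79999486e+02,  9.13569161e-02, -6.35979982e+01]), 'force': array([ 0.47031311, -0.29156599, -0.55831043]), 'torque': array([0.03788371, 0.01398836, 0.01067826]), 'gripper_width': 91.23445554308047}
```

View pics/top0.png

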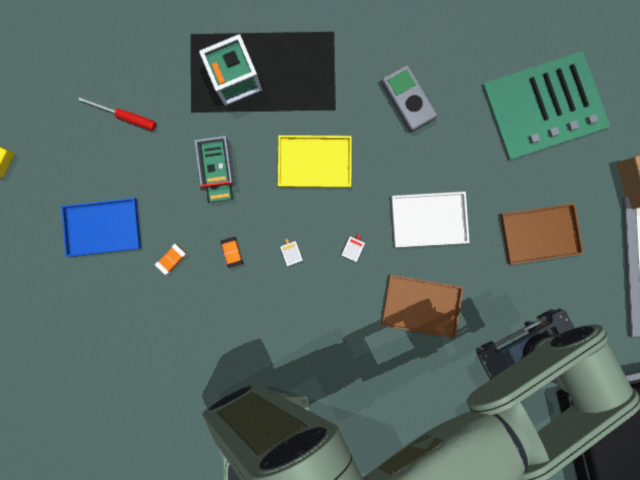

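View pics/scene0.png

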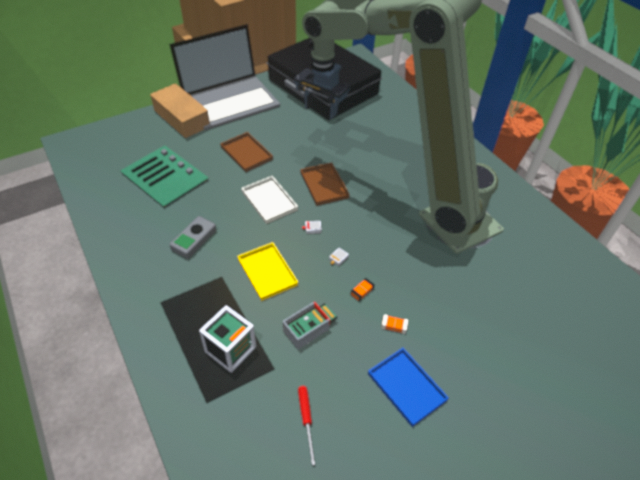

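```bash
cat > h.py <<'E'
from workcell import env
import cv2,numpy as np
from scipy.spatial.transform import Rotation as R
def cam(n):
    f=env.grab_frame(n); f["R"]=R.from_euler("xyz",f["orientation"],degrees=True).as_matrix(); return f
def cast(f,px,z):
    px=np.atleast_2d(np.asarray(px,float)); d=np.c_[px,np.ones(len(px))]@np.linalg.inv(f["K"]).T@f["R"].T
    o=np.asarray(f["origin"]); return (o+d*((z-o[2])/d[:,2])[:,None])[:,:2]
def proj(f,P):
    c=(np.atleast_2d(P)-f["origin"])@f["R"]; u=c@f["K"].T; return u[:,:2]/u[:,2:]
def rect(f,mask,z):
    cs,_=cv2.findContours(mask.astype(np.uint8),cv2.RETR_EXTERNAL,cv2.CHAIN_APPROX_NONE)
    out=[]
    for c in sorted(cs,key=cv2.contourArea,reverse=True)[:6]:
        if cv2.contourArea(c)<15: continue
        m=c[:,0].mean(0); w=cast(f,c[:,0],z).astype(np.float32); (x,y),(a,b),t=cv2.minAreaRect(w)
        if a<b: a,b,t=b,a,t+90
        out.append((np.round(m),round(x,1),round(y,1),round(a,1),round(b,1),round((t+90)%180-90,1)))
    return out
E
python3 - <<'E'
from h import *
for n in("top","scene"):
    f=cam(n);im=f["image"];hsv=cv2.cvtColor(im,cv2.COLOR_RGB2HSV);H,S,V=[hsv[...,i].astype(int) for i in range(3)]
    print(n)
    M={"yellow":((H>22)&(H<35)&(S>180)&(V>130),10),"blue":((H>105)&(H<125)&(S>150)&(V>60),10),
       "white":((S<60)&(V>150),10),"orange":((H>5)&(H<18)&(S>200)&(V>150),11),"red":(((H<4)|(H>175))&(S>150)&(V>90),12)}
    for k,(m,z) in M.items():
        print(k); [print("  ",*r) for r in rect(f,m,z)]
f=cam("top");im=f["image"][:,:,::-1]
cv2.imwrite("pics/z1.png",cv2.resize(im[125:275,150:280],None,fx=4.6,fy=4,interpolation=cv2.INTER_CUBIC) if 0 else cv2.resize(im[130:275,150:290],None,fx=4.1,fy=4.1,interpolation=cv2.INTER_CUBIC))
cv2.imwrite("pics/z2.png",cv2.resize(im[225:275,270:380],None,fx=7,fy=7,interpolation=cv2.INTER_CUBIC))
f=cam("scene");im=f["image"][:,:,::-1]
cv2.imwrite("pics/z3.png",cv2.resize(im[210:345,270:420],None,fx=4.4,fy=4.4,interpolation=cv2.INTER_CUBIC))
E
```

```text
top
yellow
   [314. 161.] 669.6 -126.1 177.0 124.0 89.0
   [  2. 156.] 692.4 635.8 49.8 19.7 1.0
blue
   [100. 227.] 516.2 397.4 185.4 126.1 -84.5
white
   [430. 219.] 522.4 -407.4 182.1 128.2 -87.7
   [475. 461.] -55.2 -483.4 233.9 88.5 89.0
   [227.  62.] 921.0 84.9 111.2 110.1 22.1
   [566. 383.] 78.9 -722.4 298.5 144.3 -58.8
   [635. 266.] 386.9 -896.0 308.2 29.3 -2.9
   [414. 102.] 813.8 -372.1 112.4 66.8 28.9
orange
   [166. 263.] 425.1 236.1 32.9 15.3 44.5
   [174. 255.] 443.3 218.2 32.9 17.0 47.8
   [230. 246.] 463.6 82.8 34.2 18.4 -75.7
   [231. 258.] 435.6 79.8 25.2 19.0 -68.7
   [218.  73.] 893.8 108.8 48.8 9.1 21.8
red
   [135. 119.] 781.2 314.6 104.8 24.8 68.9
   [215. 184.] 616.4 117.3 68.8 7.0 -83.1
scene
yellow
   [267. 271.] 668.1 -129.6 188.5 127.3 88.5
blue
   [506.  66.] -857.7 -702.3 1371.7 162.7 36.4
   [407. 386.] 515.6 394.5 182.4 129.5 -84.6
   [365.  41.] -361.4 -1145.4 131.1 89.5 52.3
   [633.   2.] -1852.4 -797.5 99.4 75.3 38.4
white
   [ 75. 360.] 1266.0 -207.5 1037.8 229.9 90.0
   [229. 100.] 380.9 -1001.9 296.1 203.0 -0.8
   [269. 197.] 516.9 -416.2 193.2 134.3 -87.5
   [226. 328.] 863.8 -0.6 116.2 114.1 22.2
   [627. 246.] -397.3 340.2 180.8 97.5 38.4
   [ 23. 176.] 1242.1 -940.3 178.4 72.6 0.7
orange
   [363. 288.] 443.6 74.4 52.0 35.0 15.4
   [394. 323.] 434.1 223.1 39.9 36.8 -44.1
   [237. 333.] 845.2 32.4 47.4 4.5 22.5
red
   [304. 405.] 781.1 309.6 102.4 23.0 68.3
   [320. 311.] 599.4 83.5 57.7 7.7 -84.8
```

View pics/z1.png

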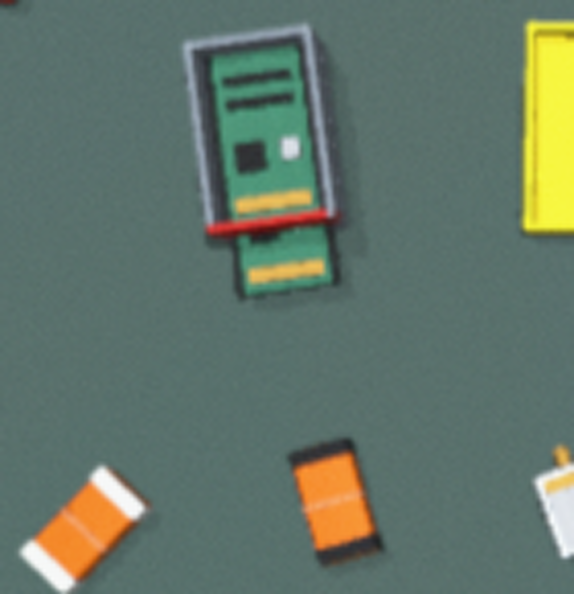

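View pics/z2.png

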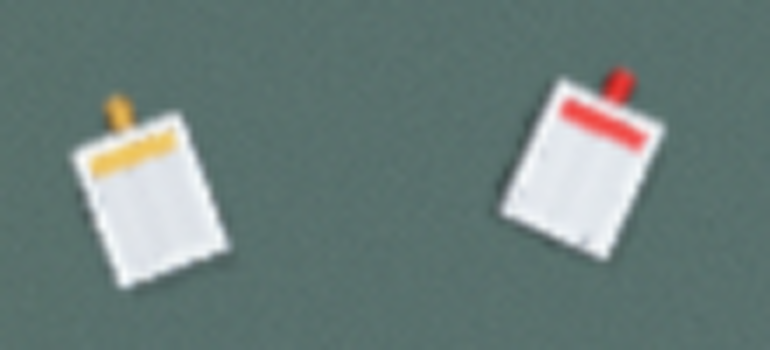

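View pics/z3.png

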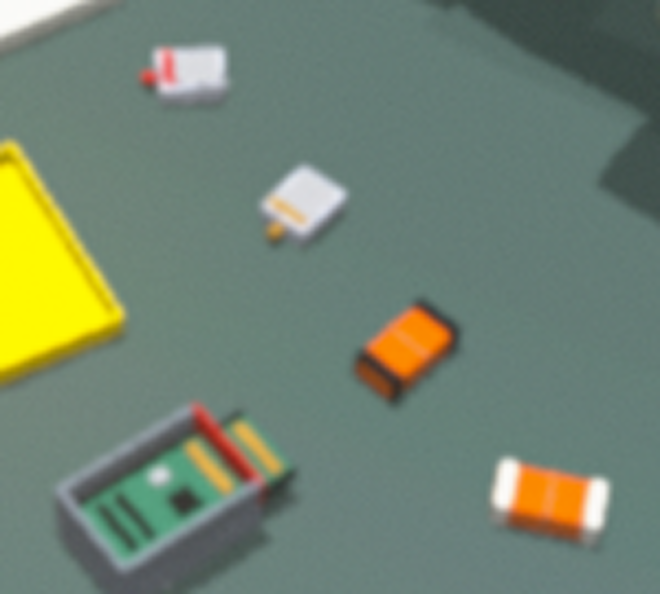

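```bash
python3 - <<'E'
from h import *
f=cam("top");im=f["image"];hsv=cv2.cvtColor(im,cv2.COLOR_RGB2HSV);H,S,V=[hsv[...,i].astype(int) for i in range(3)]
print("bg",hsv[240,260],hsv[280,190], "black",hsv[240:270,222:242,2].min())
def roi(m,x0,x1,y0,y1):
    o=np.zeros_like(m);o[y0:y1,x0:x1]=m[y0:y1,x0:x1];return o
org=(H>3)&(H<20)&(S>170)&(V>130); wh=(S<60)&(V>140); bl=(V<62)
print("bw",rect(f,roi(org|wh,150,192,235,280),11))
print("bb",rect(f,roi(org|bl,215,250,230,272),11))
fg=((S<50)&(V>130))|((S>100)&(V>130))
k=np.ones((3,3),np.uint8)
for n,a in(("gold",(278,305,232,270)),("red",(338,370,228,268))):
    m=roi(fg,*a); print(n,rect(f,m,9),rect(f,cv2.morphologyEx(m.astype(np.uint8),cv2.MORPH_OPEN,np.ones((7,7),np.uint8)),9))
z=lambda p:(np.array(p)/4.1+[150,130])-0.38
P=cast(f,z([(240,297),(338,284),(236,238),(332,228)]),26);print("board",P.round(1))
print(np.degrees(np.arctan2(*(P[1]-P[0])[::-1])), np.linalg.norm(P[1]-P[0]))
Q=cast(f,z([(183,42),(308,25),(338,215),(208,235)]),55);print("rim",Q.round(1),Q.mean(0),[np.linalg.norm(Q[i]-Q[i-1]).round(1) for i in range(4)])
for i in range(4): d=Q[i]-Q[i-1];print(np.degrees(np.arctan2(d[1],d[0])).round(1))
g=cam("scene")
z=lambda p:(np.array(p)/4.4+[270,210])-0.38
Q=cast(g,z([(57,490),(125,572),(263,490),(197,405)]),55);print("rim scene",Q.round(1),Q.mean(0),[np.linalg.norm(Q[i]-Q[i-1]).round(1) for i in range(4)])
for i in range(4): d=Q[i]-Q[i-1];print(np.degrees(np.arctan2(d[1],d[0])).round(1))
print("board scene",cast(g,z([(238,410),(297,472)]),26))
E
```

```text
bg [ 83  53 115] [ 84  56 113] black 42
bw [(array([170., 258.]), 435.0, 228.5, 73.5, 38.3, -43.9)]
bb [(array([229., 243.]), 467.4, 83.7, 35.3, 31.3, -76.4), (array([234., 260.]), 432.9, 73.6, 37.1, 31.8, -75.0)]
gold [(array([291., 252.]), 449.1, -64.5, 62.5, 42.6, 19.2)] [(array([292., 256.]), 437.1, -67.5, 41.4, 38.9, 89.3)]
red [(array([353., 247.]), 457.2, -219.2, 63.0, 42.7, -25.1)] [(array([351., 251.]), 446.8, -213.8, 41.4, 39.0, 88.9)]
board [[570.4 131.1]
 [577.1  73.3]
 [605.4 133.3]
 [610.4  76.6]]
-83.35200497594627 58.19097556470661
rim [[716.  157.3]
 [724.8  84.7]
 [613.5  68.1]
 [603.1 143.2]] [664.32325819 113.33817316] [np.float64(113.8), np.float64(73.1), np.float64(112.5), np.float64(75.8)]
7.1
-83.1
-171.5
97.9
rim scene [[724.7  84.6]
 [715.6 157.4]
 [610.4 148.1]
 [614.6  71.6]] [666.34042551 115.45714589] [np.float64(110.8), np.float64(73.4), np.float64(105.6), np.float64(76.6)]
6.7
97.1
-175.0
-86.8
board scene [[582.32854636  71.58824695]
 [573.38100998 132.12063459]]
```

```bash
cat > p.py <<'E'
import sys
from h import *
def plan(x,y,z,yaw):
    s=env.state(); Rm=R.from_euler("xyz",s["ee_rot"],degrees=True)
    Rt=R.from_euler("xyz",[180,0,yaw],degrees=True)
    d=Rm.inv().apply(np.array([x,y,z])-s["ee_pos"])
    rv=(Rm.inv()*Rt).as_rotvec()
    print("t",round(s["time_s"],2),"pos",s["ee_pos"].round(1),"rot",s["ee_rot"].round(2),"w",round(s["gripper_width"],1),"F",s["force"].round(1))
    print("SHIFT",d.round(1).tolist(),"TURN",rv.round(3).tolist(),"dist",np.linalg.norm(d).round())
if __name__=="__main__": plan(*map(float,sys.argv[1:]))
E
python3 p.py 450 79 110 -74.5
```

```text
t 0.4 pos [ 255.7 -515.   184.7] rot [-1.80e+02  1.00e-02 -6.36e+01] w 91.2 F [-0.5 -0.1 -0.6]
SHIFT [-445.6, -438.2, 74.8] TURN [0.0, 0.0, 0.19] dist 629.0
```

Call:
{"name": "drive_tool", "arguments": {"series": [[0, [-446, -438, 75], [0, 0, 0.19]], [0, [-446, -438, 75], [0, 0, 0.19]], [0, [-446, -438, 75], [0, 0, 0.19]], [0, [-446, -438, 75], [0, 0, 0.19]], [0, [-446, -438, 75], [0, 0, 0.19]]], "squeeze": 25}}

```text
time_s: 0.9
ee_pos: [333.0, -277.3, 155.1]
ee_rot: [-180.0, -0.0, -74.5]
force: [0.5, 0.7, -0.6]
gripper_width: 91.4
```

```bash
python3 p.py 450 79 110 -74.5
```

```text
t 0.9 pos [ 333.  -277.3  155.1] rot [-1.7996e+02 -4.0000e-02 -7.4540e+01] w 91.4 F [ 0.5  0.7 -0.6]
SHIFT [-312.3, -207.7, 45.0] TURN [-0.001, -0.001, -0.001] dist 378.0
```

Call:
{"name": "drive_tool", "arguments": {"series": [[0, [-41, -27, 6], [0, 0, 0]], [0, [-82, -55, 12], [0, 0, 0]], [0, [-123, -82, 18], [0, 0, 0]], [0, [-164, -110, 24], [0, 0, 0]], [0, [-205, -137, 30], [0, 0, 0]]]}}

```text
time_s: 1.4
ee_pos: [410.4, -43.0, 125.2]
ee_rot: [-179.9, -0.0, -74.5]
force: [1.0, -0.6, 0.5]
gripper_width: 91.1
```

Call:
{"name": "drive_tool", "arguments": {"series": [[0, [-107, -71, 15], [0, 0, 0]], [0, [-107, -71, 15], [0, 0, 0]], [0, [-107, -71, 15], [0, 0, 0]], [0, [-107, -71, 15], [0, 0, 0]], [0, [-107, -71, 15], [0, 0, 0]]]}}

```text
time_s: 1.9
ee_pos: [449.4, 77.4, 109.9]
ee_rot: [180.0, -0.0, -74.4]
force: [-0.4, -0.6, -1.0]
gripper_width: 90.8
```

```bash
python3 p.py 450 79 3 -74.5;  python3 - <<'E'
from h import *
f=cam("top");im=f["image"][:,:,::-1]
cv2.imwrite("pics/a1.png",cv2.resize(im[130:275,150:290],None,fx=4.1,fy=4.1,interpolation=cv2.INTER_CUBIC))
E
```

```text
t 1.9 pos [449.4  77.4 109.9] rot [ 1.7995e+02 -2.0000e-02 -7.4380e+01] w 90.8 F [-0.4 -0.6 -1. ]
SHIFT [-1.4, -1.0, 106.9] TURN [0.001, -0.0, 0.002] dist 107.0
```

View pics/a1.png

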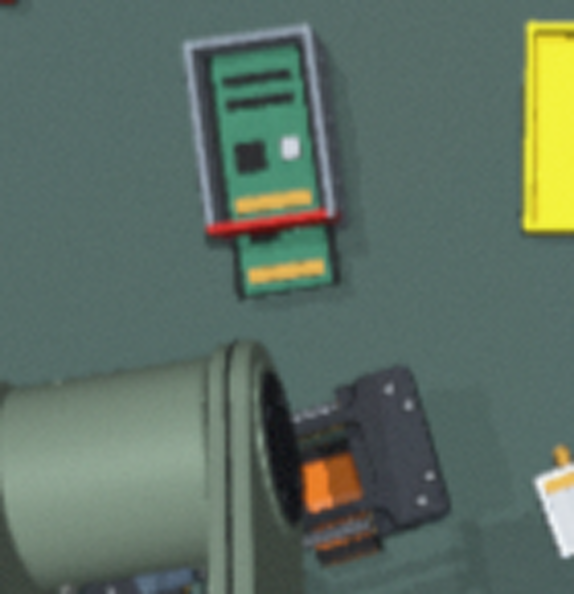

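The view shows the gripper straddling the black-banded battery (zoomed 330,480). I'll go down and grip.

Call:
{"name": "drive_tool", "arguments": {"series": [[0, [-1, -1, 40], [0, 0, 0]], [0, [-1, -1, 75], [0, 0, 0]], [0, [-1, -1, 98], [0, 0, 0]], [0, [-1, -1, 106], [0, 0, 0]], [0, [-1, -1, 106], [0, 0, 0]]]}}

```text
time_s: 2.45
ee_pos: [449.8, 77.3, 3.7]
ee_rot: [179.9, 0.0, -74.6]
force: [-0.3, -0.0, 0.9]
gripper_width: 91.4
```

Call:
{"name": "drive_tool", "arguments": {"series": [[1, [0, 0, 0], [0, 0, 0]], [1, [0, 0, 0], [0, 0, 0]], [1, [0, 0, 0], [0, 0, 0]], [1, [0, 0, 0], [0, 0, 0]], [1, [0, 0, 0], [0, 0, 0]]]}}

```text
time_s: 2.95
ee_pos: [450.6, 78.5, 4.4]
ee_rot: [-180.0, -0.0, -74.5]
force: [-0.6, -1.2, -0.2]
gripper_width: 54.2
```

Call:
{"name": "drive_tool", "arguments": {"series": [[1, [0, 0, 0], [0, 0, 0]], [1, [0, 0, 0], [0, 0, 0]], [1, [0, 0, 0], [0, 0, 0]], [1, [0, 0, 0], [0, 0, 0]], [1, [0, 0, 0], [0, 0, 0]]]}}

```text
time_s: 3.45
ee_pos: [450.4, 78.4, 4.0]
ee_rot: [180.0, -0.0, -74.5]
force: [0.7, 1.1, -0.2]
gripper_width: 14.3
```

Call:
{"name": "drive_tool", "arguments": {"series": [[1, [0, 0, -25], [0, 0, 0]], [1, [0, 0, -60], [0, 0, 0]], [1, [0, 0, -90], [0, 0, 0]], [1, [0, 0, -90], [0, 0, 0]], [1, [0, 0, -90], [0, 0, 0]]]}}

```text
time_s: 3.95
ee_pos: [450.4, 78.4, 94.3]
ee_rot: [-179.9, -0.0, -74.5]
force: [-0.8, 0.3, -0.0]
gripper_width: 0.5
```

```bash
python3 - <<'E'
from h import *
for n in("top","scene"):
    f=cam(n);im=f["image"];hsv=cv2.cvtColor(im,cv2.COLOR_RGB2HSV);H,S,V=[hsv[...,i].astype(int) for i in range(3)]
    for k,m in {"yellow":((H>22)&(H<35)&(S>150)&(V>90)),"blue":((H>105)&(H<125)&(S>150)&(V>60)),"white":((S<60)&(V>140))}.items():
        cs,_=cv2.findContours(m.astype(np.uint8),0,1)
        r={"top":{"yellow":(314,161),"blue":(100,227),"white":(430,219)},"scene":{"yellow":(267,271),"blue":(407,386),"white":(269,197)}}[n][k]
        c=[c for c in cs if cv2.pointPolygonTest(c,r,False)>0][0]
        q=cv2.approxPolyDP(cv2.convexHull(c),8,True)[:,0]
        print(n,k,q.tolist())
        for z in (0,20): print("  ",z,cast(f,q,z).round(0).tolist(), cast(f,q,z).mean(0).round(1))
E
python3 p.py 660 -166 94 -91
```

```text
top yellow [[350, 137], [350, 186], [278, 185], [279, 136]]
   0 [[730.0, -216.0], [608.0, -214.0], [613.0, -36.0], [735.0, -40.0]] [ 671.5 -126.5]
   20 [[725.0, -215.0], [605.0, -213.0], [610.0, -38.0], [731.0, -42.0]] [ 667.6 -126.7]
top blue [[136, 200], [137, 248], [65, 255], [61, 206]]
   0 [[582.0, 315.0], [463.0, 312.0], [449.0, 488.0], [570.0, 499.0]] [515.9 403.4]
   20 [[579.0, 308.0], [462.0, 305.0], [448.0, 478.0], [567.0, 489.0]] [514.4 395.1]
top white [[465, 192], [469, 242], [395, 246], [393, 195]]
   0 [[588.0, -497.0], [464.0, -503.0], [458.0, -321.0], [583.0, -319.0]] [ 523.3 -410.2]
   20 [[585.0, -492.0], [464.0, -498.0], [457.0, -318.0], [581.0, -317.0]] [ 521.6 -406.1]
scene yellow [[273, 243], [297, 283], [261, 299], [238, 256]]
   0 [[598.0, -226.0], [607.0, -46.0], [730.0, -46.0], [721.0, -231.0]] [ 664.2 -137.4]
   20 [[605.0, -210.0], [614.0, -33.0], [736.0, -34.0], [726.0, -216.0]] [ 670.3 -123.2]
scene blue [[402, 348], [447, 397], [413, 425], [369, 374]]
   0 [[458.0, 295.0], [440.0, 471.0], [564.0, 488.0], [583.0, 316.0]] [511.3 392.3]
   20 [[467.0, 303.0], [450.0, 476.0], [572.0, 493.0], [591.0, 323.0]] [519.7 398.6]
scene white [[273, 175], [298, 206], [266, 221], [240, 188]]
   0 [[448.0, -518.0], [445.0, -335.0], [574.0, -325.0], [583.0, -514.0]] [ 512.6 -423. ]
   20 [[458.0, -499.0], [454.0, -317.0], [582.0, -308.0], [591.0, -494.0]] [ 521.  -404.5]
t 4.05 pos [449.3  78.3  93. ] rot [ 1.7986e+02  1.0000e-02 -7.4490e+01] w -0.2 F [-0.9 -0.7 -0.3]
SHIFT [291.7, -137.7, -1.4] TURN [0.002, -0.0, 0.288] dist 323.0
```

The gripper shut on nothing, so I'll look.

```bash
python3 - <<'E'
from h import *
f=cam("top");im=f["image"][:,:,::-1]
cv2.imwrite("pics/a2.png",cv2.resize(im[130:275,150:290],None,fx=4.1,fy=4.1,interpolation=cv2.INTER_CUBIC))
f=cam("scene");im=f["image"][:,:,::-1]
cv2.imwrite("pics/a3.png",cv2.resize(im[210:345,290:440],None,fx=4.4,fy=4.4,interpolation=cv2.INTER_CUBIC))
E
```

```text
(no output)
```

View pics/a2.png

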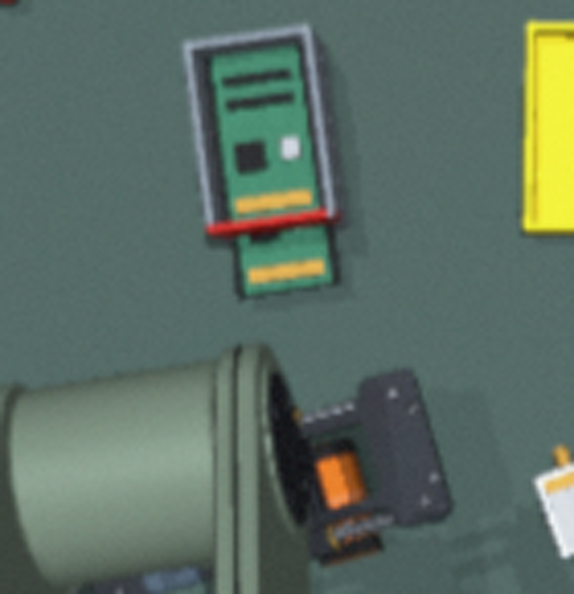

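View pics/a3.png

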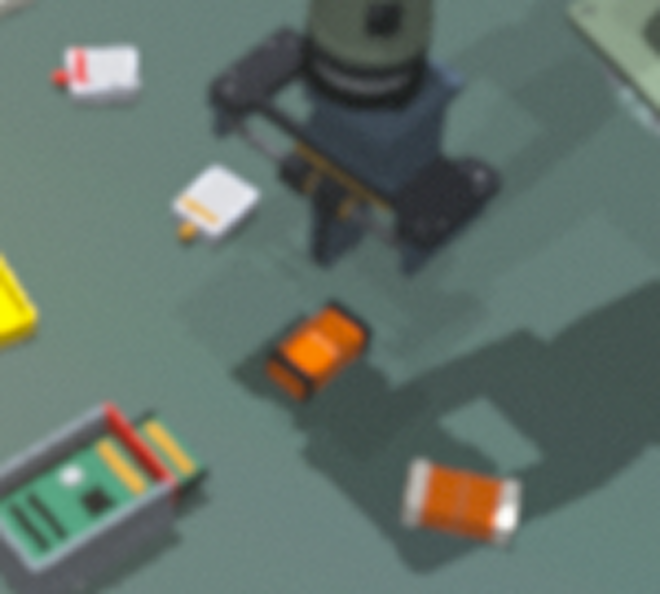

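```bash
python3 - <<'E'
from h import *
print(env.state())
f=cam("scene");im=f["image"][:,:,::-1]
print(proj(f,[[449,78,93],[449,78,3],[449-24,78,93]]), f["origin"])
cv2.imwrite("pics/a4.png",cv2.resize(im[190:320,320:420],None,fx=6,fy=6 if 0 else 4.6,interpolation=cv2.INTER_CUBIC))
f=cam("top"); print(proj(f,[[449,78,93]]))
E
```

```text
{'time_s': 4.15, 'qpos': array([ 8.43977507e+00,  1.26982118e+01,  1.12348925e+02, -6.05933392e-03,
        5.51213292e+01,  8.29261484e+01]), 'qvel': array([-0.03632597,  0.06173597, -0.17134724, -0.02439454,  0.17136932,
        0.04595383]), 'effort': array([ 1.68425504e-03, -3.25341153e+01, -1.97136194e+01,  3.70138243e-02,
       -6.45603379e-02, -1.31643219e-04]), 'ee_pos': array([449.31222373,  78.26131424,  92.77193467]), 'ee_rot': array([ 1.79832205e+02,  1.58234499e-02, -7.44829243e+01]), 'force': array([-0.10073853, -0.67241276, -0.55059403]), 'torque': array([ 0.02828174,  0.01610421, -0.01370288]), 'gripper_width': 0.9269802549727686}
[[364.98938854 272.90666118]
 [362.24036019 290.86257499]
 [371.83192396 269.73963478]] [1074.62872431  813.21896033 1336.82057661]
[[225.41840608 251.18877903]]
```

View pics/a4.png

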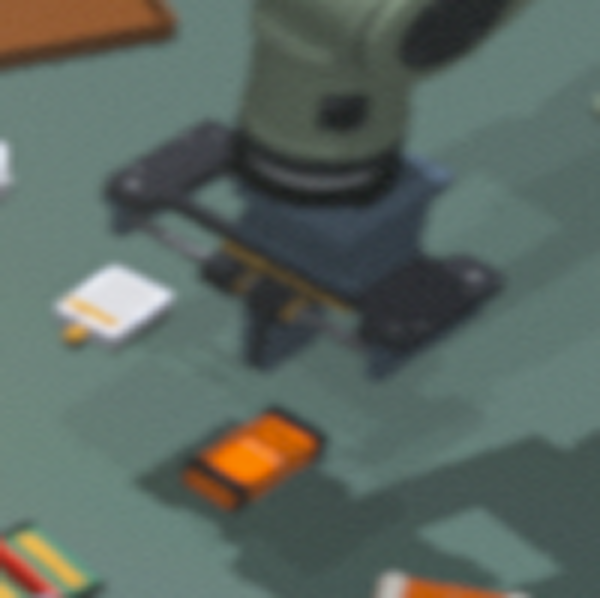

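Call:
{"name": "drive_tool", "arguments": {"series": [[0, [0, 0, 0], [0, 0, 0]], [0, [0, 0, 0], [0, 0, 0]], [0, [0, 0, 0], [0, 0, 0]], [0, [0, 0, 0], [0, 0, 0]], [0, [0, 0, 0], [0, 0, 0]]]}}

```text
time_s: 4.75
ee_pos: [450.4, 78.4, 94.1]
ee_rot: [-180.0, -0.0, -74.5]
force: [-0.2, 0.5, 0.3]
gripper_width: 37.5
```

Call:
{"name": "drive_tool", "arguments": {"series": [[0, [0, 0, 0], [0, 0, 0]], [0, [0, 0, 0], [0, 0, 0]], [0, [0, 0, 0], [0, 0, 0]], [0, [0, 0, 30], [0, 0, 0]], [0, [0, 0, 60], [0, 0, 0]]]}}

```text
time_s: 5.25
ee_pos: [451.5, 78.6, 34.2]
ee_rot: [-179.8, -0.0, -74.5]
force: [-0.4, -0.2, -0.2]
gripper_width: 77.7
```

Call:
{"name": "drive_tool", "arguments": {"series": [[0, [0, 0, 20], [0, 0, 0]], [0, [0, 0, 29], [0, 0, 0]], [0, [0, 0, 29], [0, 0, 0]], [0, [0, 0, 29], [0, 0, 0]], [0, [0, 0, 29], [0, 0, 0]]]}}

```text
time_s: 5.75
ee_pos: [451.5, 78.6, 6.1]
ee_rot: [-179.9, -0.0, -74.5]
force: [-0.7, -0.2, 0.4]
gripper_width: 90.7
```

```bash
python3 - <<'E'
from h import *
f=cam("scene");im=f["image"][:,:,::-1]
cv2.imwrite("pics/a5.png",cv2.resize(im[220:320,310:420],None,fx=6,fy=6,interpolation=cv2.INTER_CUBIC))
print((proj(f,[[449,78,3],[449,78,20]])-[310,220])*6,env.state()["ee_pos"])
E
```

```text
[[313.44216112 425.17544994]
 [316.45140857 405.51985497]] [451.36208712  78.54314916   6.07656499]
```

View pics/a5.png

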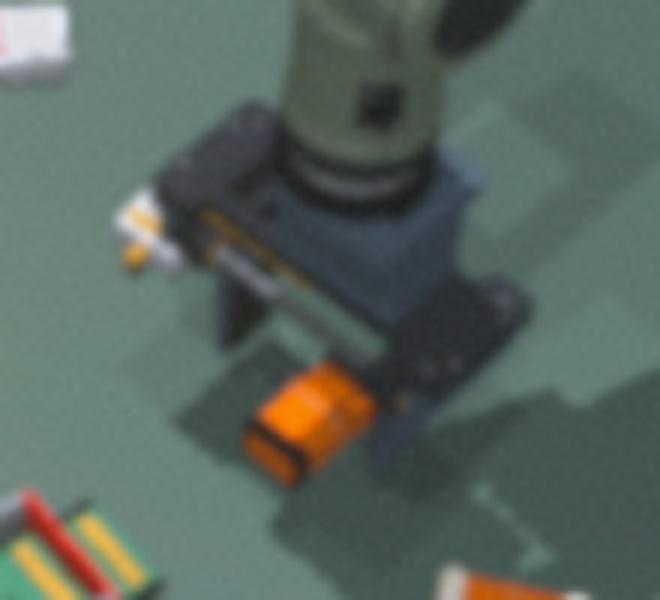

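```bash
python3 - <<'E'
from h import *
f=cam("scene");z=lambda p:np.array(p)/6+[310,220]
print(cast(f,z([(230,345),(385,468)]),6).round(), cast(f,z([(230,345),(385,468)]),26).round())
im=f["image"];hsv=cv2.cvtColor(im,cv2.COLOR_RGB2HSV);H,S,V=[hsv[...,i].astype(int) for i in range(3)]
c=R.from_euler("xyz",[180,0,-74.5],degrees=True).as_matrix()
print([np.round(np.array([451.4,78.5])+s*c[:2,0]*k) for s in(-1,1) for k in (45,59)])
f=cam("top");im=f["image"][:,:,::-1]
cv2.imwrite("pics/a6.png",cv2.resize(im[220:290,190:290],None,fx=7,fy=7,interpolation=cv2.INTER_CUBIC))
print((proj(f,[[451.4,78.5,6]])-[190,220])*7)
E
```

```text
[[460.  16.]
 [433. 119.]] [[470.  28.]
 [443. 129.]]
[array([439., 122.]), array([436., 135.]), array([463.,  35.]), array([467.,  22.])]
[[291.76473529 218.11934326]]
```

View pics/a6.png

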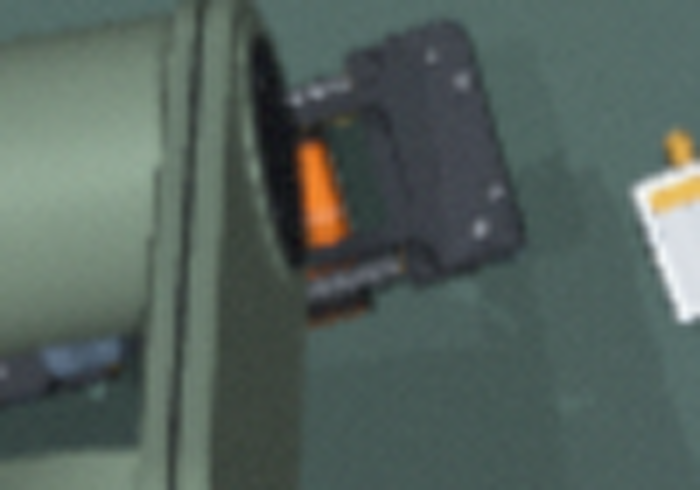

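The fingertips look about 20 mm higher than the reported z. I'll creep down and watch the force to check.

Call:
{"name": "drive_tool", "arguments": {"series": [[0, [0, 0, 1], [0, 0, 0]], [0, [0, 0, 2], [0, 0, 0]], [0, [0, 0, 3], [0, 0, 0]], [0, [0, 0, 4], [0, 0, 0]], [0, [0, 0, 4], [0, 0, 0]]]}}

```text
time_s: 6.4
ee_pos: [450.2, 78.4, 0.9]
ee_rot: [180.0, -0.0, -74.5]
force: [-0.6, 0.2, 0.3]
gripper_width: 91.6
```

Call:
{"name": "drive_tool", "arguments": {"series": [[0, [0, 0, 1], [0, 0, 0]], [0, [0, 0, 1], [0, 0, 0]], [0, [0, 0, 2], [0, 0, 0]], [0, [0, 0, 2], [0, 0, 0]], [0, [0, 0, 2], [0, 0, 0]]]}}

```text
time_s: 6.9
ee_pos: [450.4, 78.4, -1.0]
ee_rot: [180.0, -0.0, -74.5]
force: [0.9, 0.2, -0.7]
gripper_width: 90.9
```

Call:
{"name": "drive_tool", "arguments": {"series": [[0, [0, 0, 0.5], [0, 0, 0]], [0, [0, 0, 1], [0, 0, 0]], [0, [0, 0, 1.5], [0, 0, 0]], [0, [0, 0, 2], [0, 0, 0]], [0, [0, 0, 2], [0, 0, 0]]]}}

```text
time_s: 7.4
ee_pos: [450.3, 78.4, -3.0]
ee_rot: [180.0, -0.0, -74.5]
force: [0.5, 0.0, 0.2]
gripper_width: 91.5
```

Call:
{"name": "drive_tool", "arguments": {"series": [[0, [0, 0, 1], [0, 0, 0]], [0, [0, 0, 2], [0, 0, 0]], [0, [0, 0, 3], [0, 0, 0]], [0, [0, 0, 4], [0, 0, 0]], [0, [0, 0, 4], [0, 0, 0]]]}}

```text
time_s: 7.9
ee_pos: [450.3, 78.4, -7.1]
ee_rot: [180.0, -0.0, -74.5]
force: [-0.7, 0.7, 0.0]
gripper_width: 91.2
```

Call:
{"name": "drive_tool", "arguments": {"series": [[0, [0, 0, 1], [0, 0, 0]], [0, [0, 0, 2], [0, 0, 0]], [0, [0, 0, 3], [0, 0, 0]], [0, [0, 0, 3], [0, 0, 0]], [0, [0, 0, 3], [0, 0, 0]]]}}

```text
time_s: 8.4
ee_pos: [450.4, 78.4, -10.0]
ee_rot: [180.0, -0.0, -74.5]
force: [0.6, 0.6, 0.5]
gripper_width: 91.1
```

Call:
{"name": "drive_tool", "arguments": {"series": [[0, [0, 0, 1], [0, 0, 0]], [0, [0, 0, 2], [0, 0, 0]], [0, [0, 0, 2], [0, 0, 0]], [0, [0, 0, 2], [0, 0, 0]], [0, [0, 0, 2], [0, 0, 0]]]}}

```text
time_s: 8.9
ee_pos: [450.4, 78.4, -11.9]
ee_rot: [-180.0, -0.0, -74.5]
force: [0.9, -0.0, 0.5]
gripper_width: 90.9
```

```bash
python3 - <<'E'
from h import *
f=cam("scene");im=f["image"][:,:,::-1]
cv2.imwrite("pics/a7.png",cv2.resize(im[220:320,310:420],None,fx=6,fy=6,interpolation=cv2.INTER_CUBIC))
E
```

```text
(no output)
```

View pics/a7.png

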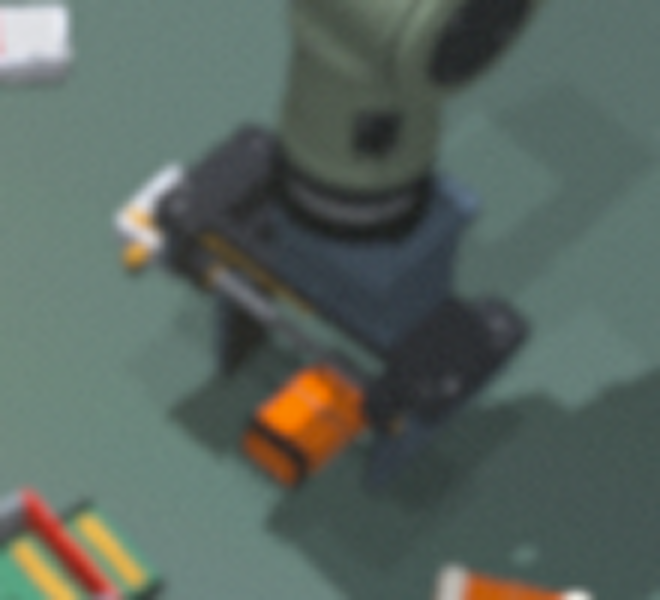

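Call:
{"name": "drive_tool", "arguments": {"series": [[0, [0, 0, 1], [0, 0, 0]], [0, [0, 0, 2], [0, 0, 0]], [0, [0, 0, 2], [0, 0, 0]], [0, [0, 0, 2], [0, 0, 0]], [0, [0, 0, 2], [0, 0, 0]]]}}

```text
time_s: 9.45
ee_pos: [450.4, 78.4, -13.9]
ee_rot: [-180.0, -0.0, -74.5]
force: [0.7, -1.1, 0.8]
gripper_width: 91.1
```

Call:
{"name": "drive_tool", "arguments": {"series": [[0, [0, 0, 1], [0, 0, 0]], [0, [0, 0, 2], [0, 0, 0]], [0, [0, 0, 2], [0, 0, 0]], [0, [0, 0, 2], [0, 0, 0]], [0, [0, 0, 2], [0, 0, 0]]]}}

```text
time_s: 9.95
ee_pos: [450.4, 78.4, -15.9]
ee_rot: [-180.0, -0.0, -74.5]
force: [-0.3, 0.2, 0.1]
gripper_width: 91.1
```

Call:
{"name": "drive_tool", "arguments": {"series": [[0, [0, 0, 1], [0, 0, 0]], [0, [0, 0, 1], [0, 0, 0]], [0, [0, 0, 1], [0, 0, 0]], [0, [0, 0, 1], [0, 0, 0]], [0, [0, 0, 1], [0, 0, 0]]]}}

```text
time_s: 10.45
ee_pos: [450.4, 78.4, -16.9]
ee_rot: [-180.0, -0.0, -74.5]
force: [-0.7, -0.8, -0.2]
gripper_width: 91.6
```

Call:
{"name": "drive_tool", "arguments": {"series": [[0, [0, 0, 1], [0, 0, 0]], [0, [0, 0, 1], [0, 0, 0]], [0, [0, 0, 1], [0, 0, 0]], [0, [0, 0, 1], [0, 0, 0]], [0, [0, 0, 1], [0, 0, 0]]]}}

```text
time_s: 10.95
ee_pos: [450.4, 78.4, -17.9]
ee_rot: [-180.0, -0.0, -74.5]
force: [1.2, -0.4, 0.3]
gripper_width: 91.4
```

Call:
{"name": "drive_tool", "arguments": {"series": [[0, [0, 0, 1], [0, 0, 0]], [0, [0, 0, 1], [0, 0, 0]], [0, [0, 0, 1], [0, 0, 0]], [0, [0, 0, 1], [0, 0, 0]], [0, [0, 0, 1], [0, 0, 0]]]}}

```text
time_s: 11.45
ee_pos: [450.4, 78.4, -18.9]
ee_rot: [-180.0, -0.0, -74.5]
force: [-0.3, -0.4, 0.4]
gripper_width: 91.1
```

Call:
{"name": "drive_tool", "arguments": {"series": [[0, [0, 0, 1], [0, 0, 0]], [0, [0, 0, 1], [0, 0, 0]], [0, [0, 0, 1], [0, 0, 0]], [0, [0, 0, 1], [0, 0, 0]], [0, [0, 0, 1], [0, 0, 0]]]}}

```text
time_s: 11.95
ee_pos: [450.4, 78.4, -19.9]
ee_rot: [-180.0, -0.0, -74.5]
force: [0.1, 0.1, -0.3]
gripper_width: 91.2
```

Call:
{"name": "drive_tool", "arguments": {"series": [[1, [0, 0, 0], [0, 0, 0]], [1, [0, 0, 0], [0, 0, 0]], [1, [0, 0, 0], [0, 0, 0]], [1, [0, 0, 0], [0, 0, 0]], [1, [0, 0, 0], [0, 0, 0]]]}}

```text
time_s: 12.45
ee_pos: [450.4, 78.4, -19.9]
ee_rot: [-180.0, -0.0, -74.5]
force: [-0.8, 0.3, -0.9]
gripper_width: 53.8
```

Call:
{"name": "drive_tool", "arguments": {"series": [[1, [0, 0, 0], [0, 0, 0]], [1, [0, 0, 0], [0, 0, 0]], [1, [0, 0, 0], [0, 0, 0]], [1, [0, 0, 0], [0, 0, 0]], [1, [0, 0, 0], [0, 0, 0]]]}}

```text
time_s: 12.95
ee_pos: [450.4, 78.4, -19.9]
ee_rot: [-180.0, -0.0, -74.5]
force: [0.3, -0.1, -0.1]
gripper_width: 35.1
```

```bash
python3 - <<'E'
from h import *
f=cam("scene");im=f["image"][:,:,::-1]
cv2.imwrite("pics/a8.png",cv2.resize(im[220:320,310:420],None,fx=6,fy=6,interpolation=cv2.INTER_CUBIC))
E
```

View pics/a8.png

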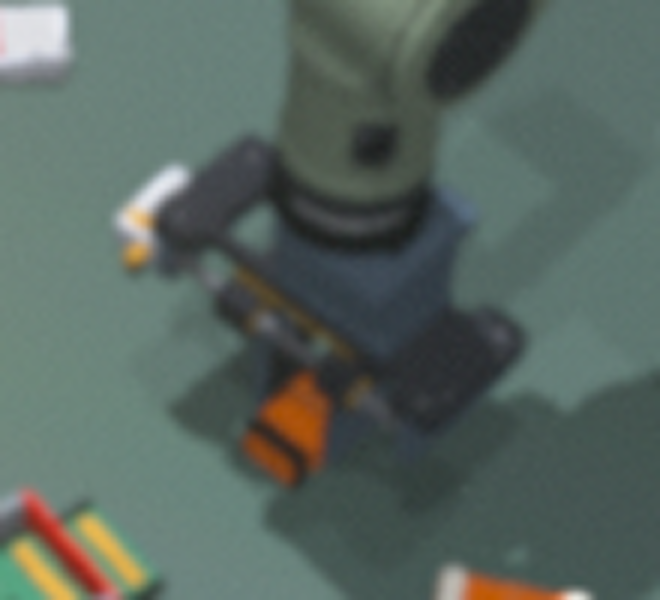

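Width stops at 35.1 mm, so the battery is held. The reported z is about 20 mm too low, and I'll use z relative to this grasp. Lift.

Call:
{"name": "drive_tool", "arguments": {"series": [[1, [0, 0, -15], [0, 0, 0]], [1, [0, 0, -40], [0, 0, 0]], [1, [0, 0, -70], [0, 0, 0]], [1, [0, 0, -80], [0, 0, 0]], [1, [0, 0, -80], [0, 0, 0]]]}}

```text
time_s: 13.5
ee_pos: [451.4, 78.5, 61.0]
ee_rot: [-179.8, -0.0, -74.5]
force: [0.2, 0.1, -2.4]
gripper_width: 35.0
```

```bash
python3 p.py 668.5 -165.5 60 -91.5; python3 - <<'E'
from h import *
f=cam("scene");im=f["image"][:,:,::-1]
cv2.imwrite("pics/a9.png",cv2.resize(im[200:320,310:420],None,fx=6,fy=5,interpolation=cv2.INTER_CUBIC))
E
```

```text
t 13.5 pos [451.4  78.5  61. ] rot [-1.7982e+02 -3.0000e-02 -7.4480e+01] w 35.0 F [ 0.2  0.1 -2.4]
SHIFT [293.2, -143.9, 1.7] TURN [-0.003, -0.0, 0.297] dist 327.0
```

View pics/a9.png

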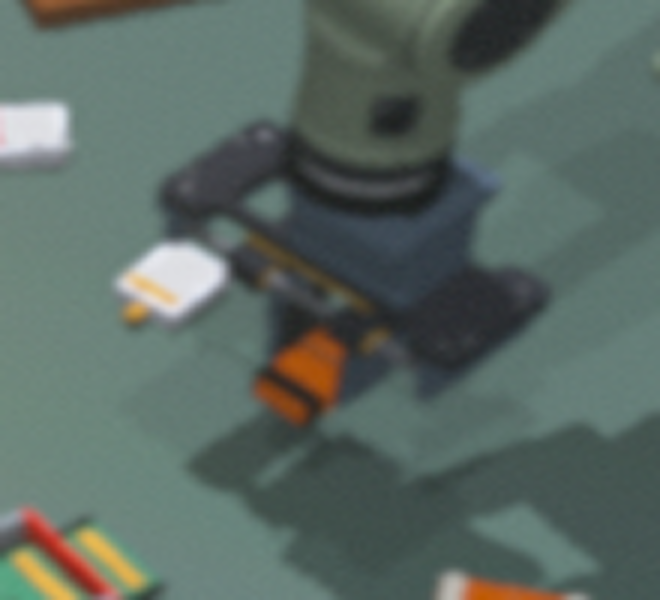

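The battery is clearly off the table. Moving it over the yellow tray.

Call:
{"name": "drive_tool", "arguments": {"series": [[1, [44, -22, 0], [0, 0, 0.1]], [1, [88, -43, 0], [0, 0, 0.2]], [1, [132, -65, 0], [0, 0, 0.3]], [1, [176, -86, 0], [0, 0, 0.3]], [1, [210, -103, 1], [0, 0, 0.3]]]}}

```text
time_s: 14.05
ee_pos: [606.3, -98.6, 56.7]
ee_rot: [179.8, 0.0, -91.7]
force: [0.6, 1.5, -1.3]
gripper_width: 34.9
```

```bash
python3 p.py 668.5 -165.5 60 -91.5
```

```text
t 14.05 pos [606.3 -98.6  56.7] rot [179.85   0.   -91.74] w 34.9 F [ 0.6  1.5 -1.3]
SHIFT [65.0, -64.2, -3.5] TURN [0.003, 0.0, -0.004] dist 91.0
```

Call:
{"name": "drive_tool", "arguments": {"series": [[1, [33, -32, -2], [0, 0, 0]], [1, [63, -62, -2], [0, 0, 0]], [1, [64, -64, -2], [0, 0, 0]], [1, [64, -64, -2], [0, 0, 0]], [1, [64, -64, -2], [0, 0, 0]]]}}

```text
time_s: 14.55
ee_pos: [666.1, -161.1, 59.2]
ee_rot: [179.8, 0.1, -91.7]
force: [-0.2, 0.4, -0.9]
gripper_width: 34.7
```

```bash
python3 p.py 668.5 -165.5 -12 -91.5;python3 - <<'E'
from h import *
f=cam("scene");im=f["image"][:,:,::-1]
cv2.imwrite("pics/b1.png",cv2.resize(im[200:310,220:330],None,fx=5,fy=5,interpolation=cv2.INTER_CUBIC))
E
```

```text
t 14.55 pos [ 666.1 -161.1   59.2] rot [ 1.7977e+02  7.0000e-02 -9.1650e+01] w 34.7 F [-0.2  0.4 -0.9]
SHIFT [4.4, -2.8, 71.2] TURN [0.004, 0.001, -0.003] dist 71.0
```

View pics/b1.png

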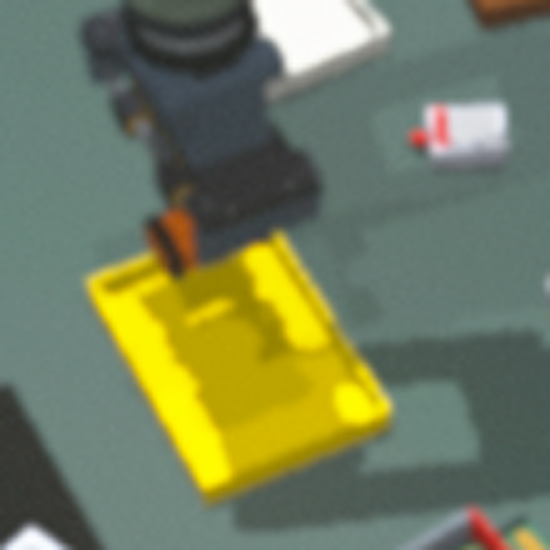

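Call:
{"name": "drive_tool", "arguments": {"series": [[1, [3, -2, 35], [0, 0, 0]], [1, [3, -2, 60], [0, 0, 0]], [1, [3, -2, 71], [0, 0, 0]], [1, [3, -2, 71], [0, 0, 0]], [1, [3, -2, 71], [0, 0, 0]]]}}

```text
time_s: 15.1
ee_pos: [670.4, -164.9, -8.8]
ee_rot: [-179.9, -0.0, -91.6]
force: [-0.4, 0.2, -0.4]
gripper_width: 34.4
```

Call:
{"name": "drive_tool", "arguments": {"series": [[1, [0, 0, 1], [0, 0, 0]], [1, [0, 0, 2], [0, 0, 0]], [1, [0, 0, 3], [0, 0, 0]], [1, [0, 0, 3], [0, 0, 0]], [1, [0, 0, 3], [0, 0, 0]]]}}

```text
time_s: 15.6
ee_pos: [669.8, -165.3, -12.8]
ee_rot: [-180.0, -0.0, -91.7]
force: [0.6, -1.0, -1.6]
gripper_width: 35.0
```

Call:
{"name": "drive_tool", "arguments": {"series": [[1, [0, 0, 1], [0, 0, 0]], [1, [0, 0, 2], [0, 0, 0]], [1, [0, 0, 3], [0, 0, 0]], [1, [0, 0, 3], [0, 0, 0]], [1, [0, 0, 3], [0, 0, 0]]]}}

```text
time_s: 16.1
ee_pos: [669.8, -165.3, -15.9]
ee_rot: [-180.0, -0.0, -91.7]
force: [-0.7, -0.3, -0.4]
gripper_width: 34.5
```

Call:
{"name": "drive_tool", "arguments": {"series": [[1, [0, 0, 0.5], [0, 0, 0]], [1, [0, 0, 0.5], [0, 0, 0]], [1, [0, 0, 0.5], [0, 0, 0]], [1, [0, 0, 0.5], [0, 0, 0]], [1, [0, 0, 0.5], [0, 0, 0]]]}}

```text
time_s: 16.6
ee_pos: [669.9, -165.3, -15.9]
ee_rot: [-180.0, -0.0, -91.7]
force: [-1.4, 0.7, 5.5]
gripper_width: 34.6
```

Contact came at z −16, as predicted. Release part-way and lift.

Call:
{"name": "drive_tool", "arguments": {"series": [[0.46, [0, 0, 0], [0, 0, 0]], [0.46, [0, 0, 0], [0, 0, 0]], [0.46, [0, 0, 0], [0, 0, 0]], [0.46, [0, 0, 0], [0, 0, 0]], [0.46, [0, 0, 0], [0, 0, 0]]]}}

```text
time_s: 17.1
ee_pos: [669.8, -165.3, -16.7]
ee_rot: [180.0, -0.0, -91.7]
force: [-0.6, 1.2, 0.2]
gripper_width: 49.1
```

Call:
{"name": "drive_tool", "arguments": {"series": [[0.46, [0, 0, -15], [0, 0, 0]], [0.46, [0, 0, -50], [0, 0, 0]], [0, [0, 0, -90], [0, 0, 0]], [0, [0, 0, -100], [0, 0, 0]], [0, [0, 0, -100], [0, 0, 0]]]}}

```text
time_s: 17.6
ee_pos: [671.5, -165.7, 87.0]
ee_rot: [-179.7, -0.1, -91.7]
force: [-0.2, 0.3, 0.3]
gripper_width: 70.6
```

```bash
python3 p.py 443.4 -66.5 60 -70.8
```

```text
t 17.6 pos [ 671.5 -165.7   87. ] rot [-1.7966e+02 -9.0000e-02 -9.1670e+01] w 70.6 F [-0.2  0.3  0.3]
SHIFT [-92.6, 231.1, 25.5] TURN [-0.006, -0.003, -0.364] dist 250.0
```

Call:
{"name": "drive_tool", "arguments": {"series": [[0, [-18, 45, 5], [0, 0, -0.1]], [0, [-36, 90, 10], [0, 0, -0.2]], [0, [-55, 136, 15], [0, 0, -0.3]], [0, [-74, 182, 20], [0, 0, -0.36]], [0, [-91, 228, 24], [0, 0, -0.36]]]}}

```text
time_s: 18.1
ee_pos: [441.0, -66.6, 57.9]
ee_rot: [179.8, 0.1, -71.0]
force: [0.6, 0.1, 1.4]
gripper_width: 91.2
```

```bash
python3 p.py 443.4 -66.5 -15 -70.8;python3 - <<'E'
from h import *
f=cam("scene");im=f["image"][:,:,::-1]
cv2.imwrite("pics/b2.png",cv2.resize(im[190:310,230:390],None,fx=5,fy=5,interpolation=cv2.INTER_CUBIC))
f=cam("top");im=f["image"];hsv=cv2.cvtColor(im,cv2.COLOR_RGB2HSV);H,S,V=[hsv[...,i].astype(int) for i in range(3)]
m=np.zeros(H.shape,bool);m[140:184,284:346]=((H<19)&(S>150)|(V<70))[140:184,284:346]
print(rect(f,m,15))
cv2.imwrite("pics/b3.png",cv2.resize(im[125:275,260:380,::-1],None,fx=4,fy=4,interpolation=cv2.INTER_CUBIC))
E
```

```text
t 18.1 pos [441.  -66.6  57.9] rot [ 1.7983e+02  1.0000e-01 -7.0990e+01] w 91.2 F [0.6 0.1 1.4]
SHIFT [0.8, -2.5, 72.9] TURN [0.003, 0.002, -0.003] dist 73.0
[(array([331., 158.]), 675.2, -166.6, 54.4, 31.9, -1.0), (array([331., 173.]), 639.4, -164.7, 29.3, 7.4, 89.0)]
```

View pics/b2.png

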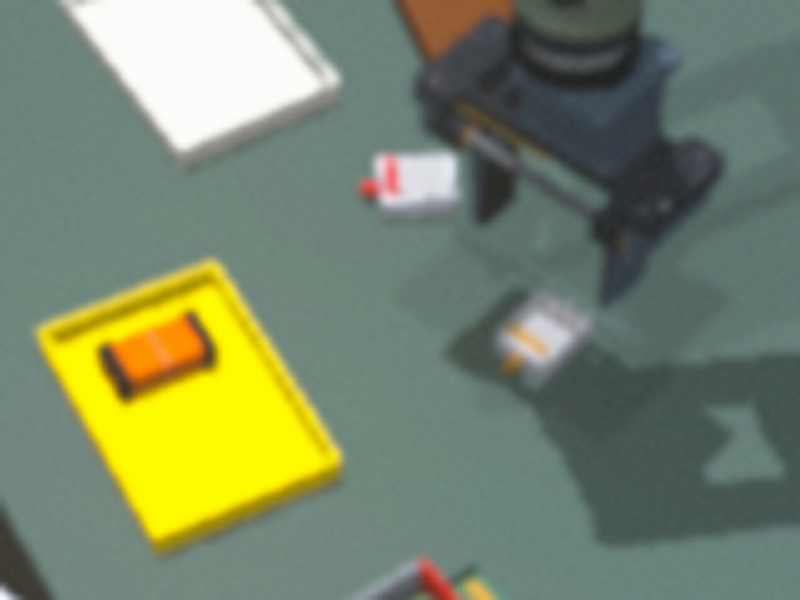

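View pics/b3.png

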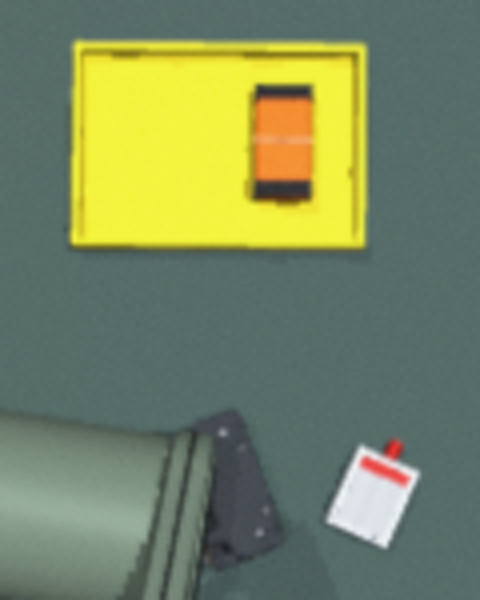

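Both views show the battery flat in the yellow tray, centred at about (283,140) in the zoomed top view. The gripper is over the gold radio; descending.

Call:
{"name": "drive_tool", "arguments": {"series": [[0, [1, -2, 35], [0, 0, 0]], [0, [1, -2, 60], [0, 0, 0]], [0, [1, -2, 72], [0, 0, 0]], [0, [1, -2, 75], [0, 0, 0]], [0, [1, -2, 75], [0, 0, 0]]]}}

```text
time_s: 18.7
ee_pos: [446.3, -67.9, -16.2]
ee_rot: [179.9, 0.1, -71.1]
force: [-0.2, -0.6, 0.2]
gripper_width: 90.9
```

```bash
python3 p.py 443.4 -66.5 -21 -70.8
```

```text
t 18.7 pos [446.3 -67.9 -16.2] rot [ 1.7989e+02  5.0000e-02 -7.1050e+01] w 90.9 F [-0.2 -0.6  0.2]
SHIFT [-2.3, 2.2, 4.8] TURN [0.002, 0.001, -0.004] dist 6.0
```

Call:
{"name": "drive_tool", "arguments": {"series": [[0, [-1, 2, 2], [0, 0, 0]], [0, [-1, 2, 4], [0, 0, 0]], [0, [-1, 2, 5], [0, 0, 0]], [0, [-1, 2, 5], [0, 0, 0]], [1, [-1, 2, 5], [0, 0, 0]]]}}

```text
time_s: 19.2
ee_pos: [444.8, -67.7, -20.2]
ee_rot: [-180.0, -0.0, -71.0]
force: [-0.9, 1.1, 0.3]
gripper_width: 86.0
```

Call:
{"name": "drive_tool", "arguments": {"series": [[1, [0, 0, 0], [0, 0, 0]], [1, [0, 0, 0], [0, 0, 0]], [1, [0, 0, 0], [0, 0, 0]], [1, [0, 0, 0], [0, 0, 0]], [1, [0, 0, 0], [0, 0, 0]]]}}

```text
time_s: 19.7
ee_pos: [444.6, -67.7, -20.4]
ee_rot: [-180.0, -0.0, -71.0]
force: [0.9, -0.7, 0.1]
gripper_width: 46.1
```

Call:
{"name": "drive_tool", "arguments": {"series": [[1, [0, 0, 0], [0, 0, 0]], [1, [0, 0, 0], [0, 0, 0]], [1, [0, 0, 0], [0, 0, 0]], [1, [0, 0, 0], [0, 0, 0]], [1, [0, 0, 0], [0, 0, 0]]]}}

```text
time_s: 20.2
ee_pos: [444.5, -67.6, -20.4]
ee_rot: [180.0, -0.0, -71.1]
force: [0.1, 0.3, 0.3]
gripper_width: 39.7
```

Call:
{"name": "drive_tool", "arguments": {"series": [[1, [0, 0, -15], [0, 0, 0]], [1, [0, 0, -40], [0, 0, 0]], [1, [0, 0, -75], [0, 0, 0]], [1, [0, 0, -85], [0, 0, 0]], [1, [0, 0, -85], [0, 0, 0]]]}}

```text
time_s: 20.7
ee_pos: [445.7, -67.9, 65.7]
ee_rot: [-179.8, -0.1, -71.0]
force: [1.3, 0.0, -1.2]
gripper_width: 39.7
```

```bash
python3 p.py 512.8 436.8 65 -84.7
```

```text
t 20.7 pos [445.7 -67.9  65.7] rot [-1.7982e+02 -1.1000e-01 -7.1050e+01] w 39.7 F [ 1.3  0.  -1.2]
SHIFT [-455.5, -227.4, 0.6] TURN [-0.003, -0.002, 0.238] dist 509.0
```

Call:
{"name": "drive_tool", "arguments": {"series": [[1, [-36, -18, 0], [0, 0, 0]], [1, [-78, -39, 0], [0, 0, 0]], [1, [-120, -60, 0], [0, 0, 0]], [1, [-162, -81, 0], [0, 0, 0]], [1, [-205, -102, 0], [0, 0, 0]]]}}

```text
time_s: 21.2
ee_pos: [473.2, 160.7, 62.7]
ee_rot: [179.8, -0.0, -71.0]
force: [1.6, -0.2, -0.5]
gripper_width: 39.7
```

Call:
{"name": "drive_tool", "arguments": {"series": [[1, [-42, -21, 0], [0, 0, 0.05]], [1, [-84, -42, 0], [0, 0, 0.1]], [1, [-126, -63, 0], [0, 0, 0.15]], [1, [-168, -84, 0], [0, 0, 0.2]], [1, [-205, -102, 0], [0, 0, 0.24]]]}}

```text
time_s: 21.7
ee_pos: [503.3, 388.1, 61.9]
ee_rot: [179.8, -0.1, -84.9]
force: [1.1, -0.4, -1.5]
gripper_width: 39.8
```

```bash
python3 p.py 512.8 436.8 65 -84.7
```

```text
t 21.7 pos [503.3 388.1  61.9] rot [ 1.7984e+02 -1.1000e-01 -8.4850e+01] w 39.8 F [ 1.1 -0.4 -1.5]
SHIFT [-47.7, -13.8, -3.2] TURN [0.003, -0.002, -0.003] dist 50.0
```

Call:
{"name": "drive_tool", "arguments": {"series": [[1, [-30, -10, 0], [0, 0, 0]], [1, [-47, -13, 0], [0, 0, 0]], [1, [-47, -13, 0], [0, 0, 0]], [1, [-47, -13, 0], [0, 0, 0]], [1, [-47, -13, 0], [0, 0, 0]]]}}

```text
time_s: 22.2
ee_pos: [512.4, 432.8, 63.3]
ee_rot: [179.9, -0.1, -84.8]
force: [0.9, 0.0, -0.4]
gripper_width: 40.0
```

```bash
python3 p.py 512.8 436.8 -10 -84.7; python3 - <<'E'
from h import *
f=cam("scene");im=f["image"][:,:,::-1]
cv2.imwrite("pics/c1.png",cv2.resize(im[310:440,350:470],None,fx=4.5,fy=4.5,interpolation=cv2.INTER_CUBIC))
E
```

```text
t 22.2 pos [512.4 432.8  63.3] rot [ 1.7988e+02 -1.1000e-01 -8.4840e+01] w 40.0 F [ 0.9  0.  -0.4]
SHIFT [-4.1, -0.9, 73.3] TURN [0.002, -0.002, -0.002] dist 73.0
```

View pics/c1.png

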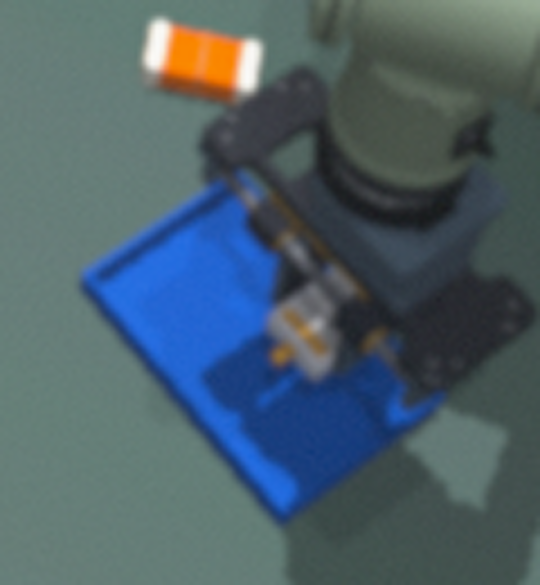

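The gold radio is held level over the blue tray, at about (305,330) zoomed. Lowering.

Call:
{"name": "drive_tool", "arguments": {"series": [[1, [-2, -1, 35], [0, 0, 0]], [1, [-2, -1, 60], [0, 0, 0]], [1, [-2, -1, 75], [0, 0, 0]], [1, [-2, -1, 75], [0, 0, 0]], [1, [-2, -1, 75], [0, 0, 0]]]}}

```text
time_s: 22.75
ee_pos: [514.4, 436.4, -9.7]
ee_rot: [-179.9, 0.0, -84.8]
force: [-0.0, -0.3, -1.4]
gripper_width: 40.0
```

Call:
{"name": "drive_tool", "arguments": {"series": [[1, [0, 0, 1], [0, 0, 0]], [1, [0, 0, 2], [0, 0, 0]], [1, [0, 0, 2], [0, 0, 0]], [1, [0, 0, 2], [0, 0, 0]], [1, [0, 0, 2], [0, 0, 0]]]}}

```text
time_s: 23.25
ee_pos: [513.9, 436.5, -12.2]
ee_rot: [-180.0, 0.0, -84.8]
force: [-0.3, -0.2, -1.5]
gripper_width: 40.0
```

Grasped at −20.4, so the target is about −16.4.

Call:
{"name": "drive_tool", "arguments": {"series": [[1, [0, 0, 1], [0, 0, 0]], [1, [0, 0, 2], [0, 0, 0]], [1, [0, 0, 3], [0, 0, 0]], [1, [0, 0, 4], [0, 0, 0]], [1, [0, 0, 4], [0, 0, 0]]]}}

```text
time_s: 23.75
ee_pos: [513.8, 436.4, -16.4]
ee_rot: [-180.0, -0.0, -84.8]
force: [-0.5, 0.0, 1.0]
gripper_width: 39.9
```

Call:
{"name": "drive_tool", "arguments": {"series": [[1, [0, 0, 0.5], [0, 0, 0]], [1, [0, 0, 0.5], [0, 0, 0]], [1, [0, 0, 0.5], [0, 0, 0]], [1, [0, 0, 0.5], [0, 0, 0]], [1, [0, 0, 0.5], [0, 0, 0]]]}}

```text
time_s: 24.25
ee_pos: [513.8, 436.4, -16.4]
ee_rot: [-180.0, 0.0, -84.8]
force: [-2.1, -1.0, 5.5]
gripper_width: 39.8
```

Call:
{"name": "drive_tool", "arguments": {"series": [[0.42, [0, 0, 0], [0, 0, 0]], [0.42, [0, 0, 0], [0, 0, 0]], [0.42, [0, 0, 0], [0, 0, 0]], [0.42, [0, 0, 0], [0, 0, 0]], [0.42, [0, 0, 0], [0, 0, 0]]]}}

```text
time_s: 24.75
ee_pos: [513.9, 436.4, -17.2]
ee_rot: [180.0, -0.0, -84.8]
force: [0.2, 0.4, -0.7]
gripper_width: 52.9
```

Call:
{"name": "drive_tool", "arguments": {"series": [[0.42, [0, 0, -15], [0, 0, 0]], [0.42, [0, 0, -50], [0, 0, 0]], [0, [0, 0, -80], [0, 0, 0]], [0, [0, 0, -85], [0, 0, 0]], [0, [0, 0, -85], [0, 0, 0]]]}}

```text
time_s: 25.25
ee_pos: [514.6, 437.0, 70.0]
ee_rot: [-179.8, 0.1, -84.8]
force: [0.1, 0.7, -0.8]
gripper_width: 73.7
```

```bash
python3 p.py 435 228.5 65 46;python3 - <<'E'
from h import *
f=cam("scene");im=f["image"][:,:,::-1]
cv2.imwrite("pics/c2.png",cv2.resize(im[300:440,350:470],None,fx=4.2,fy=4.2,interpolation=cv2.INTER_CUBIC))
E
```

```text
t 25.25 pos [514.6 437.   70. ] rot [-1.7983e+02  1.1000e-01 -8.4800e+01] w 73.7 F [ 0.1  0.7 -0.8]
SHIFT [200.5, 98.2, 4.4] TURN [-0.004, -0.002, -2.283] dist 223.0
```

View pics/c2.png

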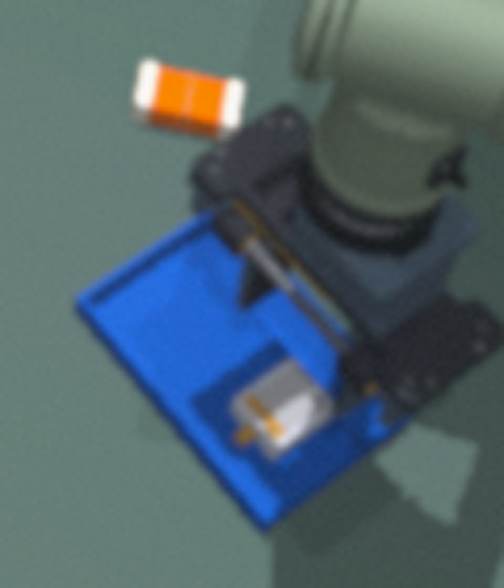

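Gold radio is released flat in the blue tray, at about (280,405) zoomed. Next is the white-banded battery, which needs a large wrist turn.

Call:
{"name": "drive_tool", "arguments": {"series": [[0, [36, 18, 1], [0, 0, -0.14]], [0, [76, 37, 2], [0, 0, -0.28]], [0, [116, 57, 3], [0, 0, -0.42]], [0, [156, 76, 4], [0, 0, -0.57]], [0, [196, 96, 5], [0, 0, -0.71]]]}}

```text
time_s: 25.8
ee_pos: [434.0, 230.4, 61.4]
ee_rot: [179.8, 0.0, -43.7]
force: [-0.6, 0.9, -0.5]
gripper_width: 91.2
```

Call:
{"name": "drive_tool", "arguments": {"series": [[0, [0, 0, 0], [0, 0, -0.15]], [0, [0, 0, 0], [0, 0, -0.3]], [0, [0, 0, 0], [0, 0, -0.45]], [0, [0, 0, 0], [0, 0, -0.6]], [0, [0, 0, 0], [0, 0, -0.74]]]}}

```text
time_s: 26.3
ee_pos: [434.7, 231.8, 61.5]
ee_rot: [179.9, 0.2, -1.4]
force: [0.2, -0.7, 1.2]
gripper_width: 91.0
```

Call:
{"name": "drive_tool", "arguments": {"series": [[0, [0, 0, 0], [0, 0, -0.15]], [0, [0, 0, 0], [0, 0, -0.3]], [0, [0, 0, 0], [0, 0, -0.45]], [0, [0, 0, 0], [0, 0, -0.6]], [0, [0, 0, 0], [0, 0, -0.74]]]}}

```text
time_s: 26.8
ee_pos: [434.7, 231.8, 61.5]
ee_rot: [-180.0, 0.2, 41.0]
force: [0.3, -0.7, 0.4]
gripper_width: 91.0
```

```bash
python3 p.py 435 228.5 -10 46
```

```text
t 26.8 pos [434.7 231.8  61.5] rot [-179.95    0.21   41.02] w 91.0 F [ 0.3 -0.7  0.4]
SHIFT [-1.7, 2.8, 71.5] TURN [-0.001, 0.004, -0.087] dist 72.0
```

Call:
{"name": "drive_tool", "arguments": {"series": [[0, [-2, 3, 15], [0, 0.004, -0.09]], [0, [-2, 3, 45], [0, 0.004, -0.09]], [0, [-2, 3, 65], [0, 0.004, -0.09]], [0, [-2, 3, 70], [0, 0.004, -0.09]], [0, [-2, 3, 70], [0, 0.004, -0.09]]]}}

```text
time_s: 27.3
ee_pos: [435.2, 228.4, -8.3]
ee_rot: [-179.9, -0.0, 45.8]
force: [0.0, -0.8, 0.9]
gripper_width: 91.1
```

```bash
python3 p.py 435 228.5 -20 46
```

```text
t 27.3 pos [435.2 228.4  -8.3] rot [-1.7994e+02 -3.0000e-02  4.5840e+01] w 91.1 F [ 0.  -0.8  0.9]
SHIFT [-0.1, -0.3, 11.7] TURN [-0.001, -0.0, -0.003] dist 12.0
```

Call:
{"name": "drive_tool", "arguments": {"series": [[0, [0, 0, 4], [0, 0, 0]], [0, [0, 0, 8], [0, 0, 0]], [0, [0, 0, 10], [0, 0, 0]], [0, [0, 0, 11], [0, 0, 0]], [1, [0, 0, 11], [0, 0, 0]]]}}

```text
time_s: 27.8
ee_pos: [436.5, 229.0, -17.8]
ee_rot: [180.0, -0.2, 45.8]
force: [-0.2, -0.5, 0.3]
gripper_width: 86.2
```

Call:
{"name": "drive_tool", "arguments": {"series": [[1, [0, 0, 0], [0, 0, 0]], [1, [0, 0, 0], [0, 0, 0]], [1, [0, 0, 0], [0, 0, 0]], [1, [0, 0, 0], [0, 0, 0]], [1, [0, 0, 0], [0, 0, 0]]]}}

```text
time_s: 28.3
ee_pos: [436.5, 229.0, -17.9]
ee_rot: [180.0, -0.2, 45.8]
force: [0.5, -0.2, -0.3]
gripper_width: 46.0
```

Call:
{"name": "drive_tool", "arguments": {"series": [[1, [0, 0, 0], [0, 0, 0]], [1, [0, 0, 0], [0, 0, 0]], [1, [0, 0, 0], [0, 0, 0]], [1, [0, 0, 0], [0, 0, 0]], [1, [0, 0, 0], [0, 0, 0]]]}}

```text
time_s: 28.8
ee_pos: [436.4, 228.9, -18.0]
ee_rot: [180.0, -0.2, 45.8]
force: [0.1, -1.1, 1.0]
gripper_width: 34.5
```

Call:
{"name": "drive_tool", "arguments": {"series": [[1, [0, 0, -15], [0, 0, 0]], [1, [0, 0, -40], [0, 0, 0]], [1, [0, 0, -75], [0, 0, 0]], [1, [0, 0, -90], [0, 0, 0]], [1, [0, 0, -90], [0, 0, 0]]]}}

```text
time_s: 29.3
ee_pos: [438.0, 229.7, 74.2]
ee_rot: [179.9, -0.5, 45.8]
force: [-0.0, 0.2, -1.2]
gripper_width: 35.0
```

```bash
python3 p.py 670.5 -85.5 70 88.5
```

```text
t 29.3 pos [438.  229.7  74.2] rot [179.88  -0.54  45.83] w 35.0 F [-0.   0.2 -1.2]
SHIFT [-64.1, 386.4, 4.4] TURN [0.006, -0.008, -0.745] dist 392.0
```

Call:
{"name": "drive_tool", "arguments": {"series": [[1, [-6, 38, 0], [0, 0, -0.14]], [1, [-13, 82, 0], [0, 0, -0.29]], [1, [-20, 126, 0], [0, 0, -0.44]], [1, [-28, 170, 0], [0, 0, -0.59]], [1, [-35, 212, 0], [0, 0, -0.74]]]}}

```text
time_s: 29.8
ee_pos: [563.8, 54.4, 70.3]
ee_rot: [180.0, -0.2, 87.1]
force: [1.1, 0.9, -1.4]
gripper_width: 34.8
```

```bash
python3 p.py 670.5 -85.5 70 88.5
```

```text
t 29.8 pos [563.8  54.4  70.3] rot [ 1.7998e+02 -1.5000e-01  8.7050e+01] w 34.8 F [ 1.1  0.9 -1.4]
SHIFT [-134.3, 113.8, -0.0] TURN [0.0, -0.003, -0.025] dist 176.0
```

Call:
{"name": "drive_tool", "arguments": {"series": [[1, [-34, 29, 0], [0, 0, -0.01]], [1, [-70, 60, 0], [0, 0, -0.02]], [1, [-105, 90, 0], [0, 0, -0.02]], [1, [-132, 113, 0], [0, 0, -0.02]], [1, [-132, 113, 0], [0, 0, -0.02]]]}}

```text
time_s: 30.3
ee_pos: [670.9, -86.3, 69.4]
ee_rot: [179.8, -0.1, 87.6]
force: [1.0, 0.4, -0.9]
gripper_width: 34.8
```

Call:
{"name": "drive_tool", "arguments": {"series": [[1, [0, 0, 10], [0, 0, 0]], [1, [0, 0, 30], [0, 0, 0]], [1, [0, 0, 40], [0, 0, 0]], [1, [0, 0, 40], [0, 0, 0]], [1, [0, 0, 40], [0, 0, 0]]]}}

```text
time_s: 30.8
ee_pos: [668.8, -81.3, 31.7]
ee_rot: [179.9, -0.2, 87.9]
force: [-0.7, 0.2, -1.2]
gripper_width: 34.7
```

```bash
python3 p.py 670.5 -85.5 -12 88.5; python3 - <<'E'
from h import *
f=cam("scene");im=f["image"][:,:,::-1]
cv2.imwrite("pics/d1.png",cv2.resize(im[200:320,220:350],None,fx=4.5,fy=4.5,interpolation=cv2.INTER_CUBIC))
E
```

```text
t 30.8 pos [668.8 -81.3  31.7] rot [ 1.7988e+02 -1.7000e-01  8.7910e+01] w 34.7 F [-0.7  0.2 -1.2]
SHIFT [-4.2, 1.7, 43.7] TURN [0.002, -0.003, -0.01] dist 44.0
```

View pics/d1.png

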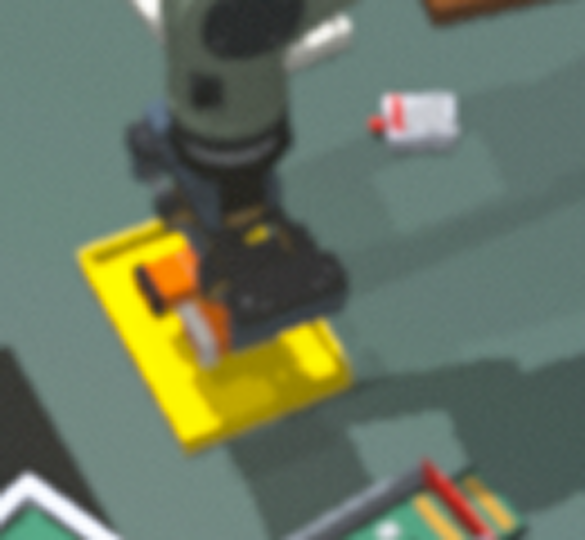

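The white-banded battery hangs level beside the black one, with a clear gap. Lowering.

Call:
{"name": "drive_tool", "arguments": {"series": [[1, [-2, 2, 15], [0, 0, -0.01]], [1, [-2, 2, 32], [0, 0, -0.01]], [1, [-2, 2, 40], [0, 0, -0.01]], [1, [-2, 2, 41], [0, 0, -0.01]], [1, [-2, 2, 41], [0, 0, -0.01]]]}}

```text
time_s: 31.35
ee_pos: [671.4, -84.2, -9.2]
ee_rot: [179.8, -0.2, 88.4]
force: [0.6, 0.3, -0.9]
gripper_width: 34.9
```

Call:
{"name": "drive_tool", "arguments": {"series": [[1, [0, 0, 1], [0, 0, 0]], [1, [0, 0, 2], [0, 0, 0]], [1, [0, 0, 3], [0, 0, 0]], [1, [0, 0, 3], [0, 0, 0]], [1, [0, 0, 3], [0, 0, 0]]]}}

```text
time_s: 31.85
ee_pos: [671.3, -84.1, -12.0]
ee_rot: [179.8, -0.2, 88.4]
force: [-0.2, -0.2, -0.4]
gripper_width: 34.4
```

Call:
{"name": "drive_tool", "arguments": {"series": [[1, [0, 0, 1], [0, 0, 0]], [1, [0, 0, 2], [0, 0, 0]], [1, [0, 0, 2], [0, 0, 0]], [1, [0, 0, 2], [0, 0, 0]], [1, [0, 0, 2], [0, 0, 0]]]}}

```text
time_s: 32.35
ee_pos: [671.4, -84.1, -13.9]
ee_rot: [179.8, -0.2, 88.4]
force: [0.2, 0.3, 2.2]
gripper_width: 34.8
```

Call:
{"name": "drive_tool", "arguments": {"series": [[1, [0, 0, 0.5], [0, 0, 0]], [1, [0, 0, 0.5], [0, 0, 0]], [1, [0, 0, 0.5], [0, 0, 0]], [1, [0, 0, 0.5], [0, 0, 0]], [1, [0, 0, 0.5], [0, 0, 0]]]}}

```text
time_s: 32.85
ee_pos: [671.4, -84.1, -13.9]
ee_rot: [179.8, -0.2, 88.4]
force: [-2.0, 0.3, 5.6]
gripper_width: 34.4
```

Contact. Release, lift and go to the red radio.

Call:
{"name": "drive_tool", "arguments": {"series": [[0.46, [0, 0, 0], [0, 0, 0]], [0.46, [0, 0, 0], [0, 0, 0]], [0.46, [0, 0, 0], [0, 0, 0]], [0.46, [0, 0, 0], [0, 0, 0]], [0.46, [0, 0, 0], [0, 0, 0]]]}}

```text
time_s: 33.35
ee_pos: [671.2, -84.1, -14.9]
ee_rot: [179.9, -0.2, 88.4]
force: [0.1, -0.0, -0.3]
gripper_width: 49.3
```

Call:
{"name": "drive_tool", "arguments": {"series": [[0.46, [0, 0, -15], [0, 0, 0]], [0.46, [0, 0, -50], [0, 0, 0]], [0, [0, 0, -80], [0, 0, 0]], [0, [0, 0, -85], [0, 0, 0]], [0, [0, 0, -85], [0, 0, 0]]]}}

```text
time_s: 33.85
ee_pos: [671.9, -84.4, 72.4]
ee_rot: [179.6, -0.1, 88.4]
force: [-0.1, -0.3, -0.4]
gripper_width: 70.4
```

```bash
python3 p.py 451.8 -216.7 65 64.9
```

```text
t 33.85 pos [671.9 -84.4  72.4] rot [ 1.7964e+02 -1.3000e-01  8.8430e+01] w 70.4 F [-0.1 -0.3 -0.4]
SHIFT [-138.3, -216.4, 5.7] TURN [0.006, -0.004, 0.411] dist 257.0
```

Call:
{"name": "drive_tool", "arguments": {"series": [[0, [-20, -31, 1], [0, 0, 0.08]], [0, [-46, -72, 2], [0, 0, 0.18]], [0, [-72, -113, 3], [0, 0, 0.28]], [0, [-98, -154, 4], [0, 0, 0.38]], [0, [-123, -192, 4], [0, 0, 0.41]]]}}

```text
time_s: 34.35
ee_pos: [472.4, -202.0, 63.9]
ee_rot: [-179.9, -0.2, 64.8]
force: [0.9, -0.7, 0.3]
gripper_width: 91.2
```

```bash
python3 p.py 451.8 -216.7 65 64.9
```

```text
t 34.35 pos [ 472.4 -202.    63.9] rot [-179.87   -0.2    64.82] w 91.2 F [ 0.9 -0.7  0.3]
SHIFT [-22.1, -12.4, -1.1] TURN [-0.002, -0.003, -0.001] dist 25.0
```

Call:
{"name": "drive_tool", "arguments": {"series": [[0, [-22, -12, 0], [0, 0, 0]], [0, [-22, -12, 20], [0, 0, 0]], [0, [-22, -12, 50], [0, 0, 0]], [0, [-22, -12, 60], [0, 0, 0]], [0, [-22, -12, 60], [0, 0, 0]]]}}

```text
time_s: 34.85
ee_pos: [453.8, -215.7, 3.4]
ee_rot: [-179.8, -0.2, 64.9]
force: [-0.3, 0.4, 0.0]
gripper_width: 91.4
```

```bash
python3 p.py 451.8 -216.7 -20 64.9; python3 - <<'E'
from h import *
f=cam("scene");im=f["image"][:,:,::-1]
cv2.imwrite("pics/e1.png",cv2.resize(im[180:300,220:380],None,fx=4.5,fy=4.5,interpolation=cv2.INTER_CUBIC))
E
```

```text
t 34.85 pos [ 453.8 -215.7    3.4] rot [-179.77   -0.22   64.93] w 91.4 F [-0.3  0.4  0. ]
SHIFT [-1.9, -1.3, 23.4] TURN [-0.004, -0.004, 0.001] dist 23.0
```

View pics/e1.png

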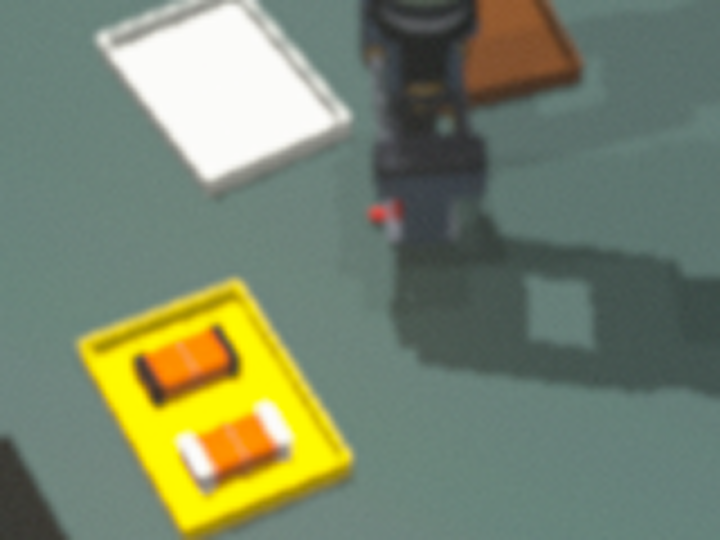

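Both batteries lie flat side by side in the yellow tray. Going down on the red radio.

Call:
{"name": "drive_tool", "arguments": {"series": [[0, [-1, -1, 8], [0, 0, 0]], [0, [-1, -1, 16], [0, 0, 0]], [0, [-1, -1, 21], [0, 0, 0]], [0, [-1, -1, 23], [0, 0, 0]], [1, [-1, -1, 23], [0, 0, 0]]]}}

```text
time_s: 35.4
ee_pos: [454.4, -217.0, -17.8]
ee_rot: [179.9, -0.2, 64.9]
force: [1.4, 0.9, -0.0]
gripper_width: 85.8
```

Call:
{"name": "drive_tool", "arguments": {"series": [[1, [0, 0, 0], [0, 0, 0]], [1, [0, 0, 0], [0, 0, 0]], [1, [0, 0, 0], [0, 0, 0]], [1, [0, 0, 0], [0, 0, 0]], [1, [0, 0, 0], [0, 0, 0]]]}}

```text
time_s: 35.9
ee_pos: [454.5, -217.1, -17.5]
ee_rot: [179.9, -0.2, 64.9]
force: [-1.1, -0.6, -0.5]
gripper_width: 46.0
```

Call:
{"name": "drive_tool", "arguments": {"series": [[1, [0, 0, 0], [0, 0, 0]], [1, [0, 0, 0], [0, 0, 0]], [1, [0, 0, 0], [0, 0, 0]], [1, [0, 0, 0], [0, 0, 0]], [1, [0, 0, 0], [0, 0, 0]]]}}

```text
time_s: 36.4
ee_pos: [454.5, -217.1, -17.5]
ee_rot: [179.9, -0.2, 64.9]
force: [-0.4, 0.5, 0.9]
gripper_width: 39.7
```

Call:
{"name": "drive_tool", "arguments": {"series": [[1, [0, 0, -15], [0, 0, 0]], [1, [0, 0, -40], [0, 0, 0]], [1, [0, 0, -75], [0, 0, 0]], [1, [0, 0, -90], [0, 0, 0]], [1, [0, 0, -90], [0, 0, 0]]]}}

```text
time_s: 36.9
ee_pos: [455.7, -218.2, 74.5]
ee_rot: [179.6, -0.2, 64.9]
force: [-0.2, -0.2, -0.6]
gripper_width: 39.8
```

```bash
python3 p.py 520.2 357.2 70 95.3
```

```text
t 36.9 pos [ 455.7 -218.2   74.5] rot [179.61  -0.19  64.94] w 39.8 F [-0.2 -0.2 -0.6]
SHIFT [548.5, -185.4, 5.1] TURN [0.008, -0.002, -0.53] dist 579.0
```

Call:
{"name": "drive_tool", "arguments": {"series": [[1, [35, -12, 0], [0, 0, 0]], [1, [78, -26, 0], [0, 0, 0]], [1, [122, -41, 0], [0, 0, 0]], [1, [166, -56, 0], [0, 0, 0]], [1, [210, -71, 0], [0, 0, 0]]]}}

```text
time_s: 37.4
ee_pos: [477.7, 4.6, 71.6]
ee_rot: [-180.0, -0.1, 64.9]
force: [1.5, -0.5, -0.6]
gripper_width: 39.9
```

Call:
{"name": "drive_tool", "arguments": {"series": [[1, [44, -15, 0], [0, 0, -0.1]], [1, [88, -30, 0], [0, 0, -0.2]], [1, [132, -45, 0], [0, 0, -0.3]], [1, [176, -60, 0], [0, 0, -0.4]], [1, [215, -73, 0], [0, 0, -0.53]]]}}

```text
time_s: 37.9
ee_pos: [502.8, 230.6, 72.0]
ee_rot: [180.0, -0.1, 95.6]
force: [0.6, -0.2, 0.2]
gripper_width: 39.4
```

```bash
python3 p.py 520.2 357.2 70 95.3
```

```text
t 37.9 pos [502.8 230.6  72. ] rot [ 1.7995e+02 -9.0000e-02  9.5630e+01] w 39.4 F [ 0.6 -0.2  0.2]
SHIFT [124.3, 29.8, 2.3] TURN [0.001, -0.002, 0.006] dist 128.0
```

Call:
{"name": "drive_tool", "arguments": {"series": [[1, [36, 9, 0], [0, 0, 0]], [1, [76, 18, 0], [0, 0, 0]], [1, [112, 27, 0], [0, 0, 0]], [1, [123, 30, 0], [0, 0, 0]], [1, [123, 30, 0], [0, 0, 0]]]}}

```text
time_s: 38.4
ee_pos: [521.5, 354.7, 72.2]
ee_rot: [179.9, -0.1, 95.4]
force: [-0.2, -0.1, -1.8]
gripper_width: 39.5
```

Call:
{"name": "drive_tool", "arguments": {"series": [[1, [0, 0, 10], [0, 0, 0]], [1, [0, 0, 30], [0, 0, 0]], [1, [0, 0, 40], [0, 0, 0]], [1, [0, 0, 40], [0, 0, 0]], [1, [0, 0, 40], [0, 0, 0]]]}}

```text
time_s: 38.9
ee_pos: [522.5, 353.1, 34.1]
ee_rot: [179.8, -0.1, 95.2]
force: [1.4, 0.4, 0.1]
gripper_width: 40.0
```

```bash
python3 p.py 520.2 357.2 -11 95.3; python3 - <<'E'
from h import *
f=cam("scene");im=f["image"][:,:,::-1]
cv2.imwrite("pics/e2.png",cv2.resize(im[300:440,350:470],None,fx=4.2,fy=4.2,interpolation=cv2.INTER_CUBIC))
E
```

```text
t 38.9 pos [522.5 353.1  34.1] rot [ 1.7984e+02 -1.2000e-01  9.5250e+01] w 40.0 F [1.4 0.4 0.1]
SHIFT [4.2, -2.1, 45.1] TURN [0.003, -0.002, -0.001] dist 45.0
```

View pics/e2.png

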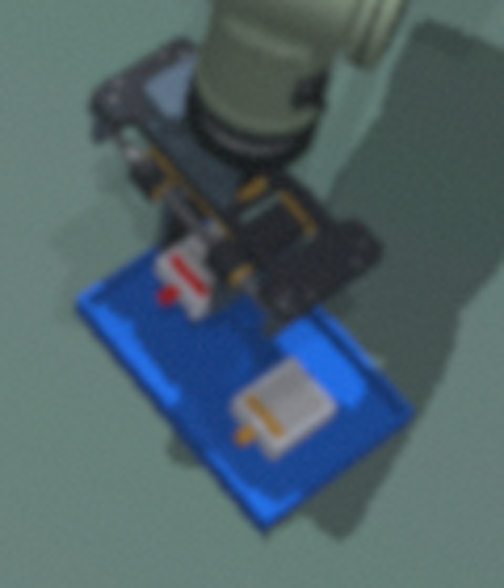

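The red radio is over the left half of the blue tray, with gold on the right at about (285,405). Lowering.

Call:
{"name": "drive_tool", "arguments": {"series": [[1, [4, -2, 15], [0, 0, 0]], [1, [4, -2, 32], [0, 0, 0]], [1, [4, -2, 42], [0, 0, 0]], [1, [4, -2, 43], [0, 0, 0]], [1, [4, -2, 43], [0, 0, 0]]]}}

```text
time_s: 39.45
ee_pos: [520.6, 358.0, -8.4]
ee_rot: [179.8, -0.2, 95.3]
force: [0.1, 0.1, -0.8]
gripper_width: 40.0
```

Call:
{"name": "drive_tool", "arguments": {"series": [[1, [0, 0, 1], [0, 0, 0]], [1, [0, 0, 2], [0, 0, 0]], [1, [0, 0, 3], [0, 0, 0]], [1, [0, 0, 3], [0, 0, 0]], [1, [0, 0, 3], [0, 0, 0]]]}}

```text
time_s: 39.95
ee_pos: [520.2, 357.9, -11.8]
ee_rot: [179.8, -0.1, 95.3]
force: [0.5, -0.4, -1.4]
gripper_width: 39.7
```

Call:
{"name": "drive_tool", "arguments": {"series": [[1, [0, 0, 1], [0, 0, 0]], [1, [0, 0, 1.5], [0, 0, 0]], [1, [0, 0, 2], [0, 0, 0]], [1, [0, 0, 2], [0, 0, 0]], [1, [0, 0, 2], [0, 0, 0]]]}}

```text
time_s: 40.45
ee_pos: [520.2, 357.9, -13.5]
ee_rot: [179.8, -0.1, 95.3]
force: [-0.5, -0.7, 4.0]
gripper_width: 39.4
```

Call:
{"name": "drive_tool", "arguments": {"series": [[1, [0, 0, 0.5], [0, 0, 0]], [1, [0, 0, 0.5], [0, 0, 0]], [1, [0, 0, 0.5], [0, 0, 0]], [1, [0, 0, 0.5], [0, 0, 0]], [1, [0, 0, 0.5], [0, 0, 0]]]}}

```text
time_s: 40.95
ee_pos: [520.3, 357.9, -13.5]
ee_rot: [179.8, -0.1, 95.3]
force: [-2.1, -1.6, 6.4]
gripper_width: 39.4
```

Call:
{"name": "drive_tool", "arguments": {"series": [[0.42, [0, 0, 0], [0, 0, 0]], [0.42, [0, 0, 0], [0, 0, 0]], [0.42, [0, 0, 0], [0, 0, 0]], [0.42, [0, 0, 0], [0, 0, 0]], [0.42, [0, 0, 0], [0, 0, 0]]]}}

```text
time_s: 41.45
ee_pos: [520.2, 357.9, -14.6]
ee_rot: [179.8, -0.1, 95.3]
force: [-0.3, 0.7, -0.9]
gripper_width: 52.8
```

Call:
{"name": "drive_tool", "arguments": {"series": [[0.42, [0, 0, -15], [0, 0, 0]], [0.42, [0, 0, -50], [0, 0, 0]], [0, [0, 0, -80], [0, 0, 0]], [0, [0, 0, -85], [0, 0, 0]], [0, [0, 0, -85], [0, 0, 0]]]}}

```text
time_s: 41.95
ee_pos: [520.4, 358.0, 71.5]
ee_rot: [179.7, -0.2, 95.3]
force: [-0.4, -0.5, 0.7]
gripper_width: 74.3
```

```bash
python3 p.py 578 102.8 70 97
```

```text
t 41.95 pos [520.4 358.   71.5] rot [179.71  -0.2   95.3 ] w 74.3 F [-0.4 -0.5  0.7]
SHIFT [-259.5, 33.7, 0.8] TURN [0.005, -0.003, -0.03] dist 262.0
```

Call:
{"name": "drive_tool", "arguments": {"series": [[0, [-38, 5, 0], [0.005, -0.003, -0.03]], [0, [-85, 11, 0], [0.005, -0.003, -0.03]], [0, [-132, 17, 0], [0.005, -0.003, -0.03]], [0, [-179, 23, 0], [0.005, -0.003, -0.03]], [0, [-226, 29, 0], [0.005, -0.003, -0.03]]]}}

```text
time_s: 42.45
ee_pos: [568.5, 133.3, 68.1]
ee_rot: [-179.7, 0.1, 97.0]
force: [1.2, 1.0, -0.6]
gripper_width: 91.2
```

Call:
{"name": "drive_tool", "arguments": {"series": [[0, [-25, 10, 0], [0, 0, 0]], [0, [-34, 15, 0], [0, 0, 0]], [0, [-34, 15, 0], [0, 0, 0]], [0, [-34, 15, 0], [0, 0, 0]], [0, [-34, 15, 0], [0, 0, 0]]]}}

```text
time_s: 42.95
ee_pos: [587.9, 104.9, 69.7]
ee_rot: [-179.8, 0.0, 97.1]
force: [0.0, 0.8, -0.4]
gripper_width: 91.2
```

```bash
python3 p.py 588.6 104.1 10 97;  python3 - <<'E'
from h import *
f=cam("scene");im=f["image"][:,:,::-1]
cv2.imwrite("pics/g1.png",cv2.resize(im[240:360,270:390],None,fx=4.8,fy=4.8,interpolation=cv2.INTER_CUBIC))
f=cam("top");im=f["image"][:,:,::-1]
cv2.imwrite("pics/g2.png",cv2.resize(im[120:240,160:280],None,fx=4.8,fy=4.8,interpolation=cv2.INTER_CUBIC))
E
```

```text
t 42.95 pos [587.9 104.9  69.7] rot [-1.7983e+02  2.0000e-02  9.7120e+01] w 91.2 F [ 0.   0.8 -0.4]
SHIFT [-0.9, 0.7, 59.7] TURN [-0.003, 0.0, 0.002] dist 60.0
```

View pics/g1.png

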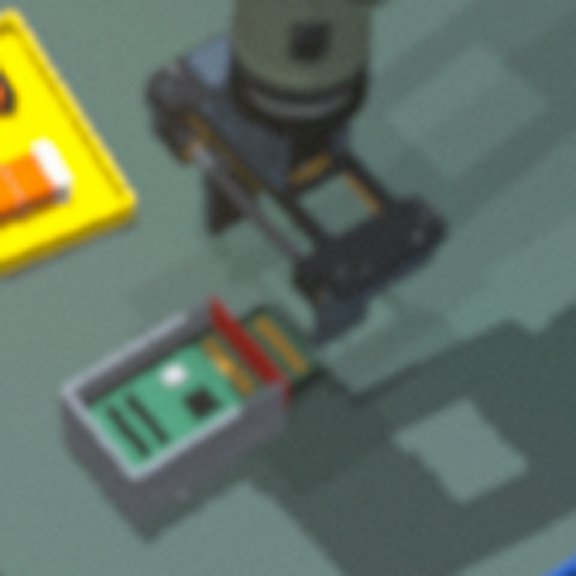

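View pics/g2.png

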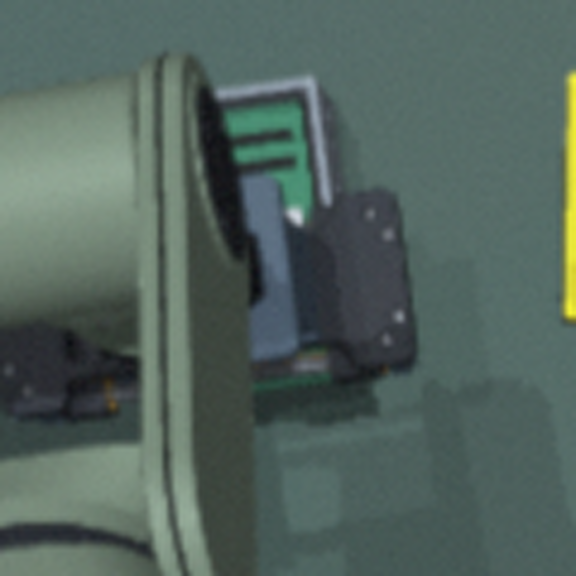

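Call:
{"name": "drive_tool", "arguments": {"series": [[0, [-1, 0, 25], [0, 0, 0]], [0, [-1, 0, 50], [0, 0, 0]], [0, [-1, 0, 60], [0, 0, 0]], [0, [-1, 0, 60], [0, 0, 0]], [0, [-1, 0, 60], [0, 0, 0]]]}}

```text
time_s: 43.55
ee_pos: [589.3, 102.9, 10.9]
ee_rot: [-180.0, 0.0, 97.0]
force: [1.4, 0.6, 0.5]
gripper_width: 91.3
```

```bash
python3 p.py 588.6 104.1 -16 97;  python3 - <<'E'
from h import *
f=cam("scene");im=f["image"][:,:,::-1]
cv2.imwrite("pics/g3.png",cv2.resize(im[240:360,270:390],None,fx=4.8,fy=4.8,interpolation=cv2.INTER_CUBIC))
E
```

```text
t 43.55 pos [589.3 102.9  10.9] rot [-1.7996e+02  3.0000e-02  9.7050e+01] w 91.3 F [1.4 0.6 0.5]
SHIFT [1.3, -0.6, 26.9] TURN [-0.001, 0.001, 0.001] dist 27.0
```

View pics/g3.png

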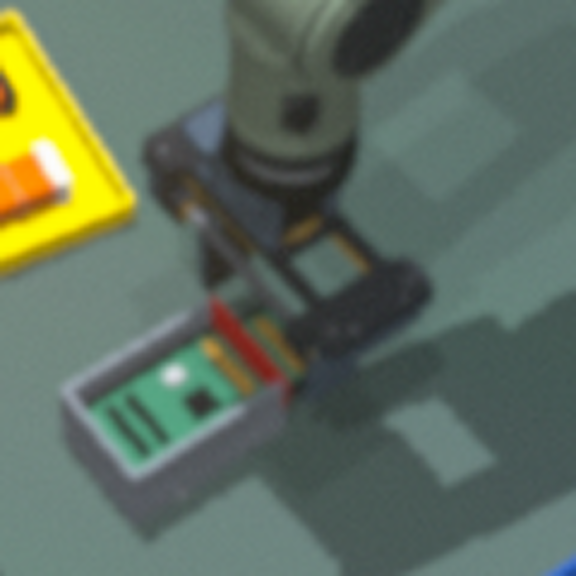

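The fingers straddle the protruding end, clear of the red wall. Descending and gripping.

Call:
{"name": "drive_tool", "arguments": {"series": [[0, [1, 0, 8], [0, 0, 0]], [0, [1, 0, 16], [0, 0, 0]], [0, [1, 0, 23], [0, 0, 0]], [0, [1, 0, 27], [0, 0, 0]], [0, [1, 0, 27], [0, 0, 0]]]}}

```text
time_s: 44.1
ee_pos: [588.0, 103.2, -17.7]
ee_rot: [-179.8, 0.0, 97.0]
force: [0.2, -0.2, 0.0]
gripper_width: 91.6
```

Call:
{"name": "drive_tool", "arguments": {"series": [[1, [0, 0, 0], [0, 0, 0]], [1, [0, 0, 0], [0, 0, 0]], [1, [0, 0, 0], [0, 0, 0]], [1, [0, 0, 0], [0, 0, 0]], [1, [0, 0, 0], [0, 0, 0]]], "squeeze": 30}}

```text
time_s: 44.6
ee_pos: [588.7, 103.4, -16.6]
ee_rot: [-179.9, 0.0, 97.0]
force: [-0.1, 0.7, 1.6]
gripper_width: 59.9
```

Call:
{"name": "drive_tool", "arguments": {"series": [[1, [0, 0, 0], [0, 0, 0]], [1, [0, 0, 0], [0, 0, 0]], [1, [0, 0, 0], [0, 0, 0]], [1, [0, 0, 0], [0, 0, 0]], [1, [0, 0, 0], [0, 0, 0]]]}}

```text
time_s: 45.1
ee_pos: [588.7, 103.5, -16.6]
ee_rot: [-179.9, 0.0, 97.0]
force: [-1.0, 0.9, 2.9]
gripper_width: 59.7
```

```bash
python3 p.py 588.6 104.1 -16 97;  python3 - <<'E'
from h import *
f=cam("scene");im=f["image"][:,:,::-1]
cv2.imwrite("pics/g4.png",cv2.resize(im[240:360,270:390],None,fx=4.8,fy=4.8,interpolation=cv2.INTER_CUBIC))
E
```

```text
t 45.1 pos [588.7 103.5 -16.6] rot [-1.7991e+02  3.0000e-02  9.7020e+01] w 59.7 F [-1.   0.9  2.9]
SHIFT [0.6, -0.0, -0.6] TURN [-0.002, 0.0, 0.0] dist 1.0
```

View pics/g4.png

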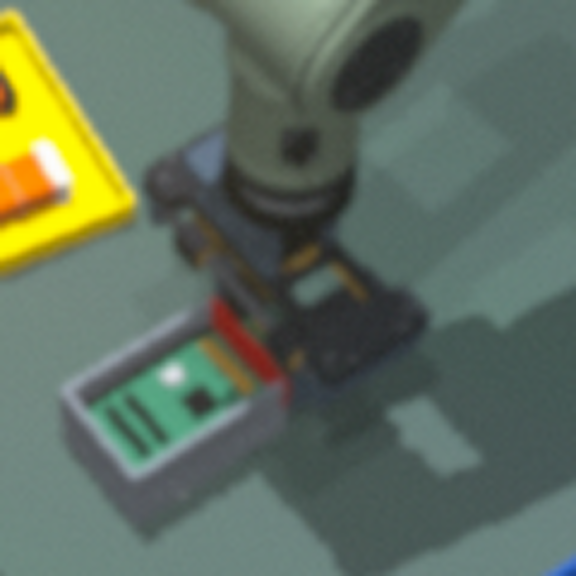

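Held at 59.7 mm wide. Pull straight out along tool −y (magazine −x).

Call:
{"name": "drive_tool", "arguments": {"series": [[1, [0, -3, 0], [0, 0, 0]], [1, [0, -9, 0], [0, 0, 0]], [1, [0, -16, 0], [0, 0, 0]], [1, [0, -23, 0], [0, 0, 0]], [1, [0, -30, 0], [0, 0, 0]]]}}

```text
time_s: 45.65
ee_pos: [558.6, 99.7, -16.6]
ee_rot: [-180.0, 0.0, 97.0]
force: [2.5, 0.3, 0.1]
gripper_width: 59.8
```

Call:
{"name": "drive_tool", "arguments": {"series": [[1, [0, -7, 0], [0, 0, 0]], [1, [0, -14, 0], [0, 0, 0]], [1, [0, -20, 0], [0, 0, 0]], [1, [0, -22, 0], [0, 0, 0]], [1, [0, -22, 0], [0, 0, 0]]]}}

```text
time_s: 46.15
ee_pos: [535.6, 96.8, -16.9]
ee_rot: [-179.8, 0.0, 97.0]
force: [-1.8, -0.3, 2.0]
gripper_width: 59.7
```

```bash
python3 p.py 588.6 104.1 -16 97;  python3 - <<'E'
from h import *
f=cam("scene");im=f["image"][:,:,::-1]
cv2.imwrite("pics/g5.png",cv2.resize(im[240:360,270:390],None,fx=4.8,fy=4.8,interpolation=cv2.INTER_CUBIC))
E
```

```text
t 46.15 pos [535.6  96.8 -16.9] rot [-1.7976e+02  4.0000e-02  9.7020e+01] w 59.7 F [-1.8 -0.3  2. ]
SHIFT [0.7, 53.5, -1.1] TURN [-0.004, 0.001, 0.0] dist 54.0
```

View pics/g5.png

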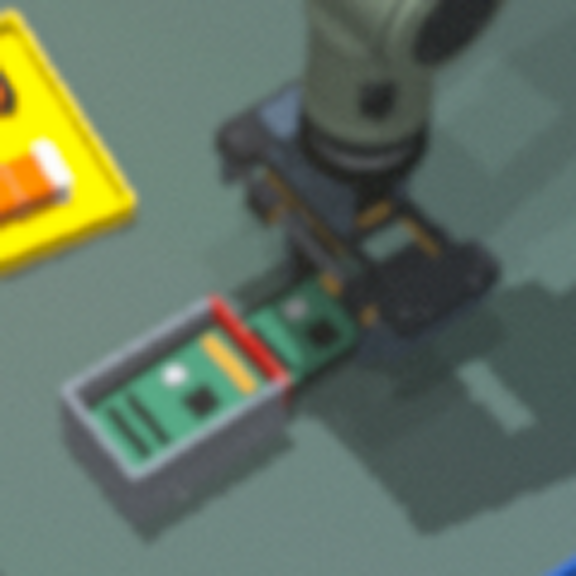

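The board is coming out cleanly, with the stack still in the magazine. Finish the pull, clear the slot and lift.

Call:
{"name": "drive_tool", "arguments": {"series": [[1, [0, -5, 0], [0, 0, 0]], [1, [0, -11, 0], [0, 0, 0]], [1, [0, -18, 0], [0, 0, 0]], [1, [0, -26, 0], [0, 0, 0]], [1, [0, -36, 0], [0, 0, 0]]]}}

```text
time_s: 46.7
ee_pos: [500.1, 92.4, -16.9]
ee_rot: [-179.8, 0.0, 97.0]
force: [0.4, 0.5, -0.3]
gripper_width: 59.3
```

```bash
python3 p.py 500 93 65 97;  python3 - <<'E'
from h import *
f=cam("scene");im=f["image"][:,:,::-1]
cv2.imwrite("pics/g6.png",cv2.resize(im[240:360,270:390],None,fx=4.8,fy=4.8,interpolation=cv2.INTER_CUBIC))
E
```

```text
t 46.7 pos [500.1  92.4 -16.9] rot [-1.7984e+02  4.0000e-02  9.7010e+01] w 59.3 F [ 0.4  0.5 -0.3]
SHIFT [0.5, -0.3, -81.9] TURN [-0.003, 0.001, 0.0] dist 82.0
```

View pics/g6.png

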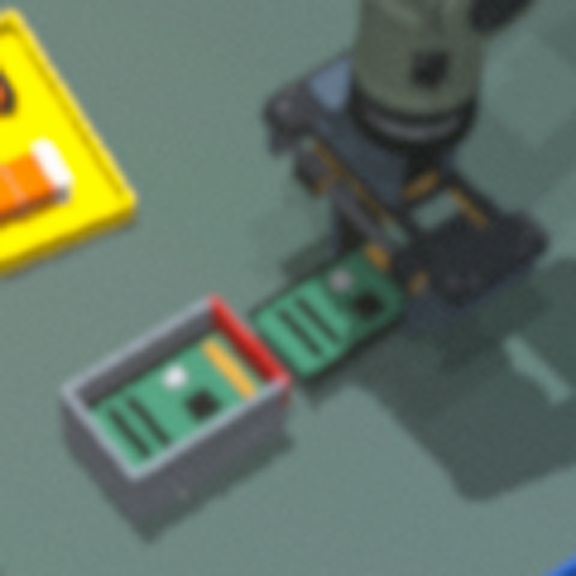

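The board is out and clear of the slot, and the two others stay lying in the well. Lift.

Call:
{"name": "drive_tool", "arguments": {"series": [[1, [0, -5, -12], [0, 0, 0]], [1, [0, -5, -32], [0, 0, 0]], [1, [0, -5, -60], [0, 0, 0]], [1, [0, -5, -80], [0, 0, 0]], [1, [0, -5, -85], [0, 0, 0]]]}}

```text
time_s: 47.25
ee_pos: [498.3, 92.4, 71.4]
ee_rot: [179.8, 0.0, 97.0]
force: [0.0, 0.5, 0.1]
gripper_width: 59.8
```

```bash
python3 p.py 520.2 -369 68 2;  python3 - <<'E'
from h import *
f=cam("scene");im=f["image"][:,:,::-1]
cv2.imwrite("pics/g7.png",cv2.resize(im[220:360,270:410],None,fx=4.2,fy=4.2,interpolation=cv2.INTER_CUBIC))
E
```

```text
t 47.25 pos [498.3  92.4  71.4] rot [1.7976e+02 2.0000e-02 9.7020e+01] w 59.8 F [0.  0.5 0.1]
SHIFT [-460.6, -34.7, 3.5] TURN [0.004, -0.003, 1.658] dist 462.0
```

View pics/g7.png

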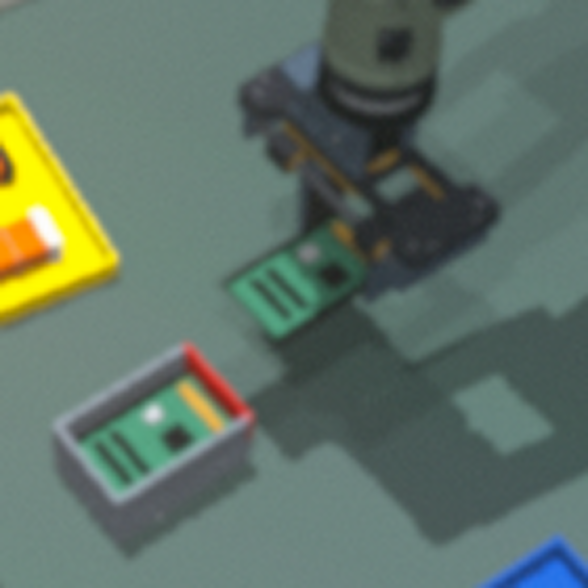

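Call:
{"name": "drive_tool", "arguments": {"series": [[1, [-25, -2, 1], [0, 0, 0.08]], [1, [-60, -5, 1], [0, 0, 0.2]], [1, [-95, -7, 2], [0, 0, 0.32]], [1, [-130, -10, 2], [0, 0, 0.44]], [1, [-165, -13, 3], [0, 0, 0.56]]]}}

```text
time_s: 47.8
ee_pos: [502.9, -74.5, 64.6]
ee_rot: [-179.8, 0.1, 64.7]
force: [-0.1, 1.4, -0.5]
gripper_width: 59.4
```

```bash
python3 p.py 520.2 -369 68 2
```

```text
t 47.8 pos [502.9 -74.5  64.6] rot [-1.7984e+02  1.1000e-01  6.4660e+01] w 59.4 F [-0.1  1.4 -0.5]
SHIFT [-258.8, 141.7, -3.3] TURN [-0.001, 0.003, 1.094] dist 295.0
```

Call:
{"name": "drive_tool", "arguments": {"series": [[1, [-31, 17, -1], [0, 0, 0.12]], [1, [-62, 34, -2], [0, 0, 0.25]], [1, [-93, 51, -3], [0, 0, 0.38]], [1, [-124, 68, -3], [0, 0, 0.51]], [1, [-155, 85, -3], [0, 0, 0.63]]]}}

```text
time_s: 48.3
ee_pos: [514.2, -250.8, 67.5]
ee_rot: [-179.9, 0.2, 28.5]
force: [0.7, 0.5, -0.5]
gripper_width: 59.5
```

```bash
python3 p.py 520.2 -369 68 2
```

```text
t 48.3 pos [ 514.2 -250.8   67.5] rot [-1.799e+02  1.700e-01  2.853e+01] w 59.5 F [ 0.7  0.5 -0.5]
SHIFT [-51.2, 106.7, -0.6] TURN [-0.001, 0.003, 0.463] dist 118.0
```

Call:
{"name": "drive_tool", "arguments": {"series": [[1, [-12, 27, 0], [0, 0, 0.12]], [1, [-25, 54, 0], [0, 0, 0.25]], [1, [-38, 80, 0], [0, 0, 0.37]], [1, [-49, 103, 0], [0, 0, 0.46]], [1, [-49, 103, 0], [0, 0, 0.46]]]}}

```text
time_s: 48.8
ee_pos: [521.3, -366.3, 67.2]
ee_rot: [179.9, 0.1, 2.3]
force: [-0.2, 0.8, -0.3]
gripper_width: 59.6
```

Call:
{"name": "drive_tool", "arguments": {"series": [[1, [0, 0, 8], [0, 0, 0]], [1, [0, 0, 20], [0, 0, 0]], [1, [0, 0, 30], [0, 0, 0]], [1, [0, 0, 30], [0, 0, 0]], [1, [0, 0, 30], [0, 0, 0]]]}}

```text
time_s: 49.3
ee_pos: [521.6, -362.8, 38.2]
ee_rot: [180.0, 0.1, 2.5]
force: [-0.2, -0.2, -1.1]
gripper_width: 59.5
```

```bash
python3 p.py 520.2 -369 -10 2;  python3 - <<'E'
from h import *
f=cam("scene");im=f["image"][:,:,::-1]
cv2.imwrite("pics/g8.png",cv2.resize(im[120:240,210:330],None,fx=4.8,fy=4.8,interpolation=cv2.INTER_CUBIC))
f=cam("top");im=f["image"][:,:,::-1]
cv2.imwrite("pics/g9.png",cv2.resize(im[160:290,360:490],None,fx=4.4,fy=4.4,interpolation=cv2.INTER_CUBIC))
E
```

```text
t 49.3 pos [ 521.6 -362.8   38.2] rot [1.80e+02 1.50e-01 2.53e+00] w 59.5 F [-0.2 -0.2 -1.1]
SHIFT [-1.6, 6.1, 48.2] TURN [0.0, 0.003, 0.009] dist 49.0
```

View pics/g8.png

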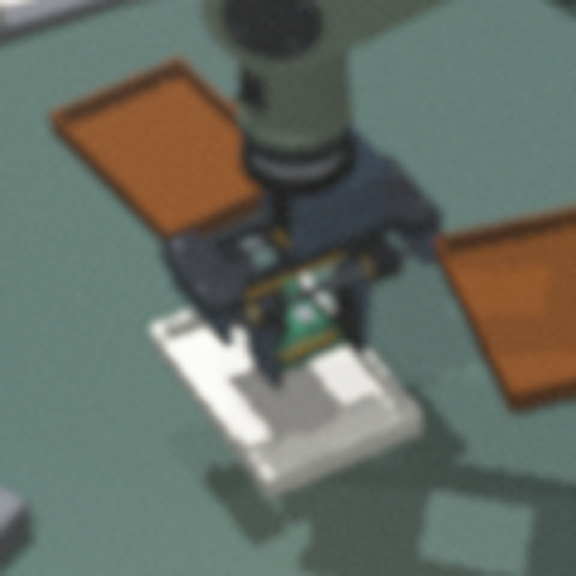

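View pics/g9.png

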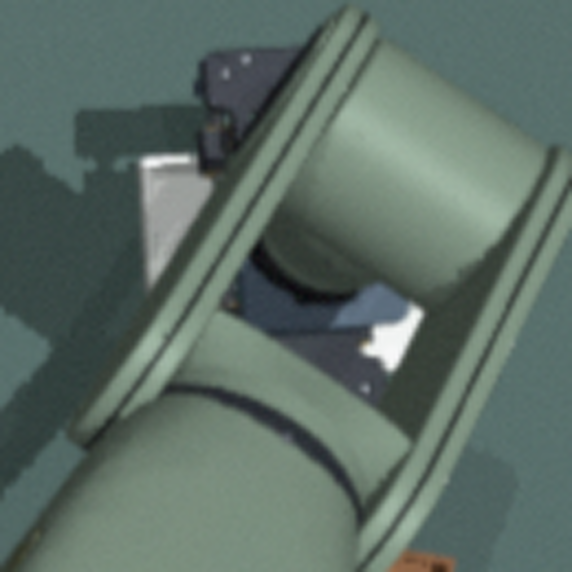

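The scene view shows the board held over the white tray, with the fingers inside its walls. Lower in steps, watching force, because the fingertips will reach the floor before the board does.

Call:
{"name": "drive_tool", "arguments": {"series": [[1, [-1, 5, 12], [0, 0.003, 0.005]], [1, [-1, 5, 28], [0, 0.003, 0.005]], [1, [-1, 5, 40], [0, 0.003, 0.005]], [1, [-1, 5, 47], [0, 0.003, 0.005]], [1, [-1, 5, 47], [0, 0.003, 0.005]]]}}

```text
time_s: 49.9
ee_pos: [520.1, -368.2, -9.7]
ee_rot: [-180.0, 0.0, 2.2]
force: [-0.2, -0.1, 0.1]
gripper_width: 59.5
```

Call:
{"name": "drive_tool", "arguments": {"series": [[1, [0, 0, 1], [0, 0, 0]], [1, [0, 0, 2], [0, 0, 0]], [1, [0, 0, 3], [0, 0, 0]], [1, [0, 0, 4], [0, 0, 0]], [1, [0, 0, 4], [0, 0, 0]]]}}

```text
time_s: 50.4
ee_pos: [520.9, -368.6, -12.2]
ee_rot: [179.9, -0.1, 2.2]
force: [-0.0, -0.1, -0.0]
gripper_width: 59.5
```

Call:
{"name": "drive_tool", "arguments": {"series": [[1, [0, 0, 1], [0, 0, 0]], [1, [0, 0, 2], [0, 0, 0]], [1, [0, 0, 2], [0, 0, 0]], [1, [0, 0, 2], [0, 0, 0]], [1, [0, 0, 2], [0, 0, 0]]]}}

```text
time_s: 50.9
ee_pos: [520.9, -368.7, -14.3]
ee_rot: [180.0, -0.1, 2.2]
force: [0.2, 0.3, -0.3]
gripper_width: 59.6
```

Call:
{"name": "drive_tool", "arguments": {"series": [[1, [0, 0, 0.5], [0, 0, 0]], [1, [0, 0, 1], [0, 0, 0]], [1, [0, 0, 1.5], [0, 0, 0]], [1, [0, 0, 1.5], [0, 0, 0]], [1, [0, 0, 1.5], [0, 0, 0]]]}}

```text
time_s: 51.4
ee_pos: [520.9, -368.7, -15.8]
ee_rot: [180.0, -0.1, 2.2]
force: [0.8, -0.1, -1.0]
gripper_width: 59.4
```

Call:
{"name": "drive_tool", "arguments": {"series": [[1, [0, 0, 0.5], [0, 0, 0]], [1, [0, 0, 1], [0, 0, 0]], [1, [0, 0, 1], [0, 0, 0]], [1, [0, 0, 1], [0, 0, 0]], [1, [0, 0, 1], [0, 0, 0]]]}}

```text
time_s: 51.9
ee_pos: [520.9, -368.7, -16.8]
ee_rot: [180.0, -0.1, 2.2]
force: [0.7, -0.3, 0.1]
gripper_width: 59.5
```

Call:
{"name": "drive_tool", "arguments": {"series": [[1, [0, 0, 0.5], [0, 0, 0]], [1, [0, 0, 1], [0, 0, 0]], [1, [0, 0, 1], [0, 0, 0]], [1, [0, 0, 1], [0, 0, 0]], [1, [0, 0, 1], [0, 0, 0]]]}}

```text
time_s: 52.4
ee_pos: [520.9, -368.7, -17.8]
ee_rot: [180.0, -0.1, 2.2]
force: [-0.7, -0.1, -0.2]
gripper_width: 59.7
```

Call:
{"name": "drive_tool", "arguments": {"series": [[1, [0, 0, 0.5], [0, 0, 0]], [1, [0, 0, 1], [0, 0, 0]], [1, [0, 0, 1], [0, 0, 0]], [1, [0, 0, 1], [0, 0, 0]], [1, [0, 0, 1], [0, 0, 0]]]}}

```text
time_s: 52.9
ee_pos: [520.9, -368.7, -18.8]
ee_rot: [180.0, -0.1, 2.2]
force: [-0.1, 0.0, 0.0]
gripper_width: 59.2
```

Call:
{"name": "drive_tool", "arguments": {"series": [[1, [0, 0, 0.5], [0, 0, 0]], [1, [0, 0, 1], [0, 0, 0]], [1, [0, 0, 1.5], [0, 0, 0]], [1, [0, 0, 1.5], [0, 0, 0]], [1, [0, 0, 1.5], [0, 0, 0]]]}}

```text
time_s: 53.4
ee_pos: [520.9, -368.6, -20.3]
ee_rot: [180.0, -0.1, 2.2]
force: [-0.4, -0.5, -0.8]
gripper_width: 60.0
```

Call:
{"name": "drive_tool", "arguments": {"series": [[1, [0, 0, 0.5], [0, 0, 0]], [1, [0, 0, 1], [0, 0, 0]], [1, [0, 0, 1.5], [0, 0, 0]], [1, [0, 0, 1.5], [0, 0, 0]], [1, [0, 0, 1.5], [0, 0, 0]]]}}

```text
time_s: 53.9
ee_pos: [520.9, -368.7, -21.8]
ee_rot: [180.0, -0.1, 2.2]
force: [-0.4, -0.8, -1.1]
gripper_width: 59.6
```

Call:
{"name": "drive_tool", "arguments": {"series": [[1, [0, 0, 0.5], [0, 0, 0]], [1, [0, 0, 1], [0, 0, 0]], [1, [0, 0, 1.5], [0, 0, 0]], [1, [0, 0, 1.5], [0, 0, 0]], [1, [0, 0, 1.5], [0, 0, 0]]]}}

```text
time_s: 54.4
ee_pos: [520.9, -368.7, -23.3]
ee_rot: [180.0, -0.1, 2.2]
force: [0.1, -0.1, -1.4]
gripper_width: 59.5
```

Call:
{"name": "drive_tool", "arguments": {"series": [[1, [0, 0, 0.5], [0, 0, 0]], [1, [0, 0, 1], [0, 0, 0]], [1, [0, 0, 1.5], [0, 0, 0]], [1, [0, 0, 1.5], [0, 0, 0]], [1, [0, 0, 1.5], [0, 0, 0]]]}}

```text
time_s: 54.9
ee_pos: [520.9, -368.7, -24.7]
ee_rot: [180.0, -0.1, 2.2]
force: [-0.3, 0.2, -0.0]
gripper_width: 59.5
```

Call:
{"name": "drive_tool", "arguments": {"series": [[1, [0, 0, 0.5], [0, 0, 0]], [1, [0, 0, 1], [0, 0, 0]], [1, [0, 0, 1.5], [0, 0, 0]], [1, [0, 0, 1.5], [0, 0, 0]], [1, [0, 0, 1.5], [0, 0, 0]]]}}

```text
time_s: 55.4
ee_pos: [520.9, -368.7, -24.8]
ee_rot: [179.9, -0.1, 2.2]
force: [-1.2, 2.6, 8.4]
gripper_width: 59.9
```

Call:
{"name": "drive_tool", "arguments": {"series": [[1, [0, 0, 0.5], [0, 0, 0]], [1, [0, 0, 1], [0, 0, 0]], [1, [0, 0, 1.5], [0, 0, 0]], [1, [0, 0, 1.5], [0, 0, 0]], [1, [0, 0, 1.5], [0, 0, 0]]]}}

```text
time_s: 55.9
ee_pos: [521.0, -368.8, -24.8]
ee_rot: [179.9, -0.1, 2.2]
force: [-3.4, 2.2, 17.1]
gripper_width: 59.4
```

The fingertips touch the floor at −24.8, so the board is about 8 mm above it. Relieve the pressure and release.

Call:
{"name": "drive_tool", "arguments": {"series": [[1, [0, 0, -3], [0, 0, 0]], [1, [0, 0, -3], [0, 0, 0]], [0.22, [0, 0, -3], [0, 0, 0]], [0.22, [0, 0, -3], [0, 0, 0]], [0.22, [0, 0, -3], [0, 0, 0]]]}}

```text
time_s: 56.4
ee_pos: [521.5, -369.0, -24.7]
ee_rot: [179.9, -0.1, 2.2]
force: [1.6, -0.4, 3.1]
gripper_width: 71.0
```

Call:
{"name": "drive_tool", "arguments": {"series": [[0.22, [0, 0, 0], [0, 0, 0]], [0.22, [0, 0, 0], [0, 0, 0]], [0.22, [0, 0, 0], [0, 0, 0]], [0.22, [0, 0, 0], [0, 0, 0]], [0.22, [0, 0, 0], [0, 0, 0]]]}}

```text
time_s: 56.9
ee_pos: [521.0, -368.9, -24.7]
ee_rot: [179.9, -0.1, 2.2]
force: [2.0, -1.6, 3.1]
gripper_width: 71.1
```

Call:
{"name": "drive_tool", "arguments": {"series": [[0.22, [0, 0, -10], [0, 0, 0]], [0.22, [0, 0, -35], [0, 0, 0]], [0.22, [0, 0, -75], [0, 0, 0]], [0.22, [0, 0, -110], [0, 0, 0]], [0.22, [0, 0, -120], [0, 0, 0]]]}}

```text
time_s: 57.4
ee_pos: [522.0, -369.6, 99.6]
ee_rot: [179.7, -0.3, 2.2]
force: [0.7, -0.9, -1.1]
gripper_width: 71.1
```

```bash
python3 p.py 300 -369 150 2
```

```text
t 57.4 pos [ 522.  -369.6   99.6] rot [179.74  -0.33   2.19] w 71.1 F [ 0.7 -0.9 -1.1]
SHIFT [-221.5, -8.9, -51.8] TURN [0.004, -0.006, 0.003] dist 228.0
```

Move the arm aside for a clear view.

Call:
{"name": "drive_tool", "arguments": {"series": [[0.22, [-40, 30, -10], [0, 0, 0]], [0.22, [-80, 60, -20], [0, 0, 0]], [0.22, [-115, 90, -30], [0, 0, 0]], [0.22, [-150, 120, -40], [0, 0, 0]], [0.22, [-180, 150, -50], [0, 0, 0]]]}}

```text
time_s: 57.9
ee_pos: [343.8, -525.2, 144.4]
ee_rot: [-179.9, 0.0, 2.2]
force: [0.6, -0.1, 0.9]
gripper_width: 71.2
```

```bash
python3 - <<'E'
from h import *
for n in("top","scene"):
    f=cam(n);im=f["image"][:,:,::-1]
    cv2.imwrite(f"pics/h_{n}.png",im)
    if n=="scene":
        cv2.imwrite("pics/h_z.png",cv2.resize(im[150:360,210:390],None,fx=2.8,fy=2.8,interpolation=cv2.INTER_CUBIC))
print(env.state()["ee_pos"])
E
```

```text
[ 342.5125921  -528.77429025  145.42468196]
```

View pics/h_top.png

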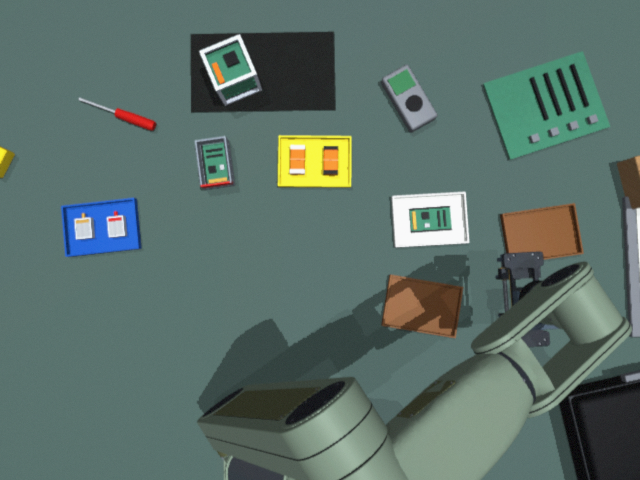

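View pics/h_scene.png

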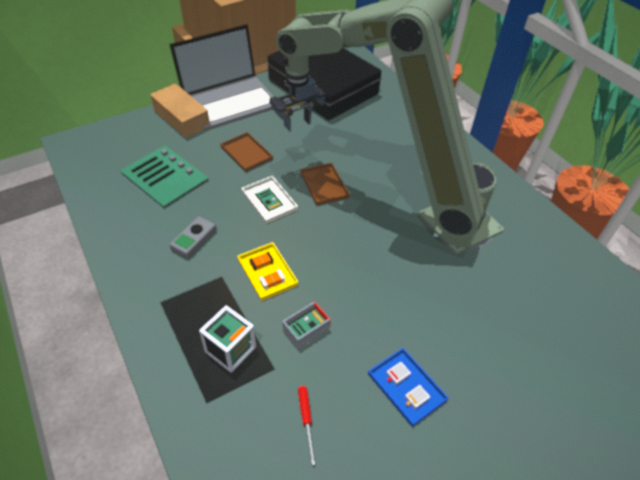

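View pics/h_z.png

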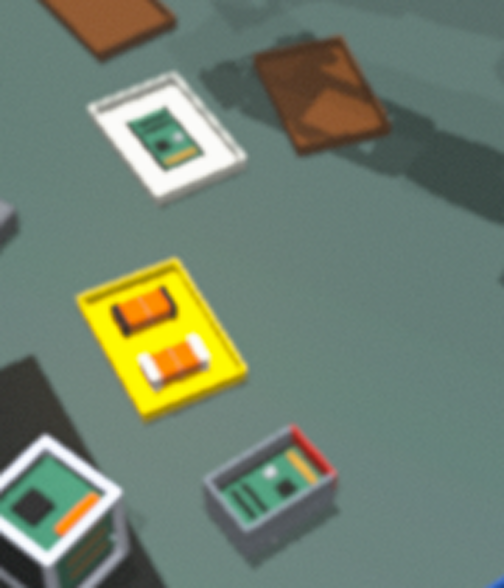

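Both views show everything placed. In the top view, the batteries are in the yellow tray at about (298,160) and (331,161), and the radios in the blue tray at (83,228) and (116,226). The board is centred in the white tray at (431,219), the stack lies inside the magazine, and the arm is clear of everything.

```bash
python3 - <<'E'
from h import *
f=cam("top");im=f["image"];hsv=cv2.cvtColor(im,cv2.COLOR_RGB2HSV);H,S,V=[hsv[...,i].astype(int) for i in range(3)]
g=(H>60)&(H<90)&(S>110)
for n,(x0,x1,y0,y1),z in(("board",(400,462,200,240),10),("top_board",(198,232,138,186),32)):
    m=np.zeros(H.shape,np.uint8);m[y0:y1,x0:x1]=g[y0:y1,x0:x1];m=cv2.morphologyEx(m,cv2.MORPH_CLOSE,np.ones((9,9)));print(n,rect(f,m,z)[:1])
print(env.state()["qvel"].round(2),env.state()["time_s"]); print(env.job_done())
E
```

```text
board [(array([429., 219.]), 521.9, -406.5, 94.1, 50.6, -86.9)]
top_board [(array([215., 161.]), 669.7, 113.0, 81.9, 50.3, 7.1)]
[2.97 0.15 1.76 1.45 0.04 0.53] 58.05
the job is handed in; nothing more can be done
None
```

I put all five parts away and handed the job in at about 58 s. Each part looks flat in its tray in the last pictures:
- **Yellow tray:** the two batteries lie side by side, about 40 mm either side of the middle.
- **Blue tray:** the two radios lie side by side, about 40 mm either side of the middle.
- **White tray:** the bottom board measures within about 1 mm of the middle. I let it drop the last 8 mm or so, because the fingertips reach below the board and touched the floor first.
- **Magazine:** the other two boards lie inside the well, with the stack at the magazine's 7° angle.

What failed or disagreed along the way:
- **First grasp missed:** the gripper closed on nothing at the first battery. The reported tool height is about 29 mm lower than where the fingertips really are. From then on I judged heights relative to each grasp and by contact force.
- **Top board position:** it measured about 5 mm ahead of the magazine's middle along its length. The front wall hides part of the board from the top camera, so this could be a measuring error. The limit is 10 mm.
- **Handed in before a full stop:** the arm was still settling, with joints moving at up to 3°/s, but it was well away from everything.

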